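Load two terminal strips in the wiring jig, turning over the one that lies upside down

TASK

Two white terminal strips lie on the desk and one of them is upside down. Lay both strips flat in the two bays of the metal wiring jig, one strip in each bay, fully down between the pins and end stops and with the terminals facing up; which strip goes in which bay, and which way round along the bay, does not matter. Turn the upside-down one over under control, without letting a strip topple or fall, and leave the two bottles and the solder reel standing where they are.

Things in the scene. Friction and masses are not known exactly. Their poses are not given: they have to be found in the camera images.
- strip_a: white terminal strip, a flat bar 50 (own x) x 124 (own y) x 22 (own z) mm, 0.06 to 0.13 kg; one broad face has the rows of terminals with dark openings, the other is the plain mounting face. Origin: centre of the mounting face; own z points out through the terminals (z down: upside down, origin 22 mm above the desk). Grip it across the 50 mm; stands freely on a 50 x 22 end. Starts terminals up.
- strip_b: white terminal strip, a flat bar 50 (own x) x 124 (own y) x 22 (own z) mm, 0.06 to 0.13 kg; one broad face has the rows of terminals with dark openings, the other is the plain mounting face. Origin: centre of the mounting face; own z points out through the terminals (z down: upside down, origin 22 mm above the desk). Grip it across the 50 mm; stands freely on a 50 x 22 end. Starts upside down.
- jig: wiring jig, fixed: grey-painted metal plate 164 (own x) x 194 (own y) mm, its top 8 mm above the desk. Origin: centre of its underside, on the desk; z up. Two bays lie side by side along own y, 104 mm between centres, each with its length along own x. The middle of each bay's long sides is open for fingers.
- bay_right (a point): centre of the floor of the bay on the jig's own -y side (the right one seen from the robot), on the plate's top face; axes as the jig's. A dark stop at each end (9 mm high above the plate, 36 mm wide; 132 mm clear between the two)
- bay_left (a point): the same for the bay on the jig's +y side. Each bay also has four steel pins, 8 mm thick, 9 mm high, tapered at the top: 50 mm either side of the bay's centre along own x, 33 mm either side along own y (58 mm clear between them)
- alcohol_bottle: loose clear bottle, 60 mm across, 120 mm tall, standing; origin: centre of its underside. Bystander
- solder_reel: loose blue and white reel, 60 mm across, 56 mm tall, standing; origin: centre of its underside. Bystander
- flux_bottle: loose white and yellow bottle with a red nozzle, 36 mm across, 88 mm tall, standing; origin: centre of its underside. Bystander. (Fixed, untracked: board vice, base x 0.49-0.61, y 0.18-0.38, 16 mm high, jaws and screw on it x 0.51-0.59, 66 mm high, lever within 50 mm of x 0.55, y 0.31, 94 mm high; tall rack at x > 0.57, y < -0.32; equipment up to 100 mm high at x > 0.77, cabinet 250 mm at y < -0.1, x > 0.8.)
Things that resemble listed ones, but are neither listed nor needed, are in the scene too. What is shaped like the strip_b but green is not meant.

How it is judged:
By the outcome, as a careful person would: the job done as asked, in the order asked, and still so for the second after the job is handed in, with the robot touching nothing.
It also fails if it takes over 72 s, if anything falls off the work surface, if the arm or the gripper's body presses on something with over 40 N, if the wrist force passes 120 N, or if a joint passes its speed limit or range.

ROBOT

A 6-joint arm with a two-finger parallel gripper is mounted at the origin on a cart in front of the work surface, level with it; the furniture and walls round the work are solid. World frame = base frame: x ahead of the robot, y to its left, z up, the work surface at z = 0. Lengths are in m, angles in rad, forces in N, time in s.
With the tool pointing down it reaches from about 0.375 to 0.925 m from the base axis. Payload 5.7 kg.
Tool frame: the origin (TCP) lies between the finger pads; the fingertips stand 8 mm ahead of it and the grasp point (between the pads) lies 11 mm behind it (manip.tip_reach is the distance from the TCP to the fingertips, in m); x points along the fingers, y is the direction in which the jaws open and shut, and the axes are right-handed (so a half turn about x gives the same grasp; the last joint's range is limited). The gripper opens to 88 mm and grips with 3 to 60 N. Pads are 20 mm wide; open, the fingers measure 115 mm over their backs; the gripper's body (75 mm by 178 mm) begins 61 mm behind the grasp point.
Start: joints at [-1.463, 0.359, 1.51, -0, 1.272, -0.115], TCP at [0.133, -0.585, 0.204] pointing down, gripper open.
Joint ranges: [-2.97, 2.97], [-1.01, 2.36], [0.21, 2.38], [-0.96, 4.11], [0.2, 2.71], [-2.98, 2.98]. Speed limits (rad/s): [2.39, 2.39, 3.14, 3.14, 3.14, 3.14].

INTERFACE

Orientations are given as a unit quaternion [x, y, z, w].
In Python, from cell import manip gives the robot as it stands.
- The arm moves only by the shell command python3 -m crank 'ROWS' [FORCE]. ROWS is JSON, a list of rows, each a list of 5 numbers: the shift along the tool's x, y, z in cm, then the turn about the tool's x in rad, then the finger opening in cm, from 0 to 8.78. A call has 1 to 12 rows; each row is the pose to reach, as a shift and turn from the pose commanded when the call began, along the tool's axes at that moment; what a row does not reach only later rows make up. A row lasts 1/12 s, in which the tool goes at most 41.7 mm and 7.16 degrees, less where a joint would pass 70% of its speed; a pose out of reach is approached as far as the arm can. A call with a gripper value outside its range is refused whole. The fingers move at their own pace and stop on an object; FORCE is the grip in N (left out, the last holds). Time passes only in rows, so rows that repeat a pose let the fingers close. It gives the time, the measured TCP pose, the force and the opening at its end, in the units of the state.
- manip.state(): the state, without advancing time (a new reading comes with each control period).
- manip.camera(name): name is "scene" or "top"; returns a dict with "color" (384x512x3 uint8, red, green, blue), "fx", "fy", "cx", "cy" (pixels), "xyz" and "rotation" of the camera in the world. Camera axes: x right, y down, z forward; pixel columns grow to the right and rows downward; lengths in m; the calibration is good to about 2 mm. A picture is of the moment at which its call begins. There is no depth.
- manip.finish_job(): hands the job in, once; it reports no verdict.
Trained networks look in a picture, given as the dict that the camera call returned (one of the last four; its "shot" number tells which), for a name from the list of things; names that differ only in an ending like _2 or _b are one class to them, and where a whole thing is asked for, a point or a joint stands for the part that bears it (a point fixed in the world has none). Each returns a list of dicts, best first, with "conf" (0 to 1); they miss things now and then, are a little off and sometimes report something else, mostly with a low value. They report only what shows in the picture. A call takes as long as a camera call. They do not tell look-alikes from the thing itself.
- manip.boxes_of(label, picture): "at" ([row, column] in pixels, amid what is visible of it).
- manip.cut_out(label, picture): "region" (384x512 bool, what is visible of it) and "at" ([row, column] in pixels, amid what is visible of it).
- manip.spot_point(label, picture): "at" ([row, column] in pixels: a listed point, or the origin of a listed thing).
The state is a dict: "time": time; "joint_positions": joint angles; "qd": joint speeds; "effort": joint torques, N m; "tool_pos": TCP position; "tool_rot": TCP orientation; "contact_force": force on the tool from outside, world axes, zero at the start; "ft_torque": the same for the moment, N m; "finger_gap": opening from 0.0 (shut) to 1.0 (fully open).
Only numpy, scipy, OpenCV 4.12 (cv2) and the standard library are available. Lean on these libraries where they do the work, as an engineer would, in place of code of your own. Each camera call takes 0.05 s, during which the arm holds its last target.

## Working session

There is one attempt and no reset: what is moved stays moved. The work goes in short steps, Python scripts to look and compute and a shell command to move; the robot and the scene stay as the last step left them, time stands still between calls to the robot, and variables do not carry over. Pictures are saved under pics/ and viewed, and the job is handed in when it is done.

```bash
mkdir -p pics; ls; cat > h.py <<'E'
import numpy as np, cv2
from cell import manip
def proj(c,p):
    R=np.array(c["rotation"]);
    if R.shape!=(3,3):
        from scipy.spatial.transform import Rotation as Ro; R=Ro.from_quat(R).as_matrix()
    q=R.T@(np.array(p)-np.array(c["xyz"])); return np.array([c["cy"]+c["fy"]*q[1]/q[2],c["cx"]+c["fx"]*q[0]/q[2]])
def back(c,rc,z):
    R=np.array(c["rotation"])
    if R.shape!=(3,3):
        from scipy.spatial.transform import Rotation as Ro; R=Ro.from_quat(R).as_matrix()
    d=R@np.array([(rc[1]-c["cx"])/c["fx"],(rc[0]-c["cy"])/c["fy"],1.]); o=np.array(c["xyz"])
    return o+d*(z-o[2])/d[2]
def save(c,name,crop=None,s=1.5):
    im=cv2.cvtColor(np.array(c["color"]),cv2.COLOR_RGB2BGR)
    if crop: r0,r1,c0,c1=crop; im=im[r0:r1,c0:c1]
    cv2.imwrite("pics/"+name,cv2.resize(im,None,fx=s,fy=s,interpolation=cv2.INTER_CUBIC))
E
python3 - <<'E'
from h import *
for n in("top","scene"):
    c=manip.camera(n); save(c,n+"0.png"); print(n,c["xyz"],c["fx"],c["fy"],c["cx"],c["cy"],np.round(c["rotation"],3).tolist())
    for l in("strip_a","jig","alcohol_bottle","solder_reel","flux_bottle"):
        for d in manip.boxes_of(l,c): print(l,"box",np.round(d["at"]),round(d["conf"],2))
    for l in("strip_a","strip_b","jig","bay_left","bay_right","alcohol_bottle","solder_reel","flux_bottle"):
        z={"bay_left":.008,"bay_right":.008}.get(l,0)
        for d in manip.spot_point(l,c): print(l,"pt",np.round(d["at"]),round(d["conf"],2),np.round(back(c,d["at"],z),3))
print(manip.state()["finger_gap"],manip.tip_reach,manip.state()["tool_rot"])
E
```

```text
pics
top [0.35785512 0.03426432 1.11393168] 444.77308900164445 444.77308900164445 254.06518107712367 195.7603379464156 [-0.676, 0.727, -0.088, 0.08]
strip_a box [275. 272.] 0.91
strip_a box [169. 197.] 0.87
strip_a box [272. 216.] 0.76
jig box [209. 278.] 0.55
alcohol_bottle box [278. 128.] 0.91
solder_reel box [252. 385.] 0.69
flux_bottle box [142. 280.] 0.68
strip_a pt [276. 273.] 0.93 [ 0.42 -0.02  0.  ]
strip_a pt [273. 214.] 0.91 [0.439 0.126 0.   ]
strip_b pt [276. 273.] 0.93 [ 0.42 -0.02  0.  ]
strip_b pt [273. 214.] 0.91 [0.439 0.126 0.   ]
jig pt [208. 279.] 0.86 [ 0.59  -0.049  0.   ]
bay_left pt [207. 255.] 0.93 [0.597 0.012 0.008]
bay_left pt [280. 135.] 0.33 [0.436 0.317 0.008]
bay_left pt [273. 215.] 0.31 [0.439 0.121 0.008]
bay_right pt [207. 297.] 0.8 [ 0.589 -0.095  0.008]
alcohol_bottle pt [279. 134.] 0.85 [0.439 0.322 0.   ]
solder_reel pt [257. 384.] 0.68 [ 0.447 -0.3    0.   ]
flux_bottle pt [146. 279.] 0.79 [ 0.757 -0.064  0.   ]
scene [0.23093737 0.5692421  0.83535464] 370.5470042951903 370.5470042951903 254.11613697725863 190.30649354278808 [-0.257, 0.904, -0.
[... 361 characters left out ...]
]
strip_a pt [217. 307.] 0.55 [ 0.423 -0.021  0.   ]
strip_a pt [189. 260.] 0.42 [ 0.586 -0.039  0.   ]
strip_b pt [214. 189.] 0.7 [ 0.709  0.143 -0.   ]
strip_b pt [252. 277.] 0.59 [ 0.44   0.118 -0.   ]
strip_b pt [217. 307.] 0.55 [ 0.423 -0.021  0.   ]
strip_b pt [189. 260.] 0.42 [ 0.586 -0.039  0.   ]
jig pt [190. 260.] 0.94 [ 0.585 -0.038  0.   ]
bay_right pt [177. 272.] 0.81 [ 0.577 -0.094  0.008]
alcohol_bottle pt [319. 232.] 0.6 [0.44  0.325 0.   ]
solder_reel pt [156. 339.] 0.91 [ 0.443 -0.291  0.   ]
flux_bottle pt [161. 216.] 0.77 [ 0.764 -0.067  0.   ]
flux_bottle pt [155. 339.] 0.36 [ 0.445 -0.296  0.   ]
0.9999845113205057 0.008 [-0.70271617 -0.07862208  0.70273192 -0.07859004]
```

View pics/top0.png

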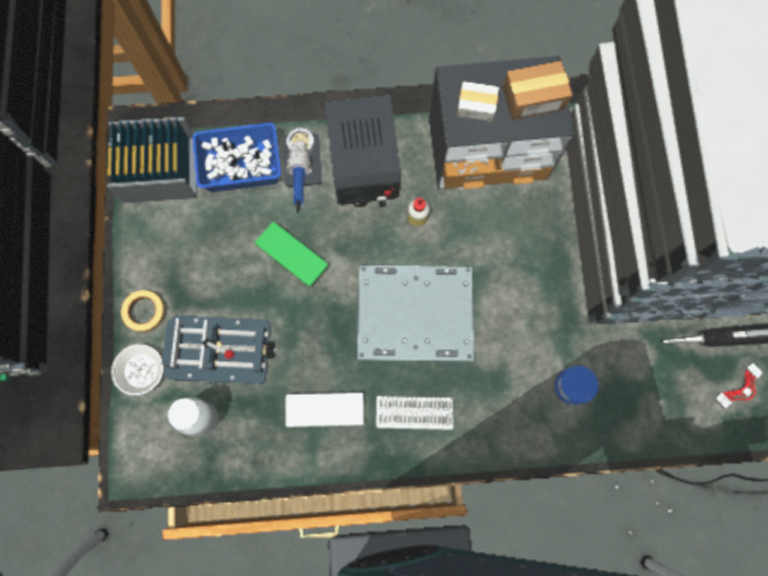

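View pics/scene0.png

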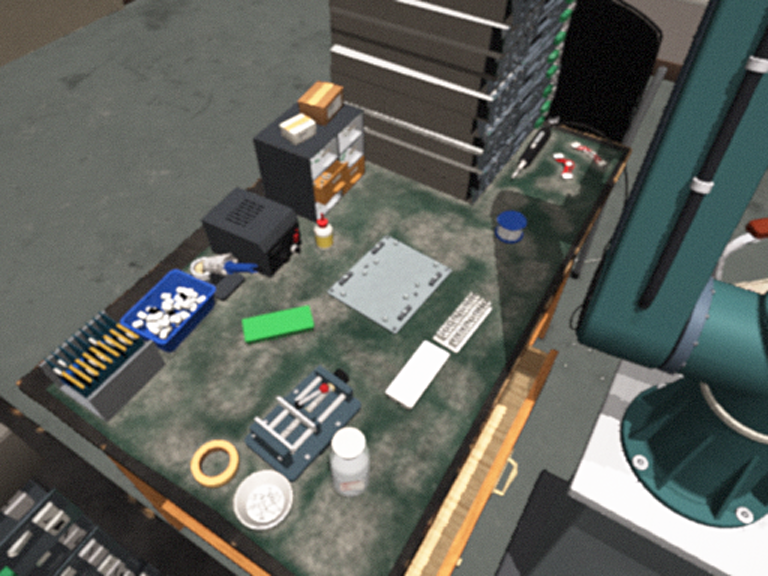

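Top view: the plain white strip_b (upside down) is at about (row 273, col 216) native and terminals-up strip_a at (275, 276). The jig is at (208, 278) with its stops at image top and bottom, and the green look-alike is at (169, 195).

```bash
python3 - <<'E'
from h import *
for n in("top","scene"):
    c=manip.camera(n)
    for l in("strip_a","jig"):
        for d in manip.cut_out(l,c):
            m=np.array(d["region"]).astype(np.uint8); cs,_=cv2.findContours(m,cv2.RETR_EXTERNAL,cv2.CHAIN_APPROX_NONE); k=max(cs,key=cv2.contourArea)[:,0,::-1]
            z=.022 if l!="jig" else .008
            P=np.array([back(c,p,z)[:2] for p in k],np.float32)
            (cx,cy),wh,a=cv2.minAreaRect(P*1000)
            b=cv2.boxPoints(((cx,cy),wh,a)); 
            print(n,l,round(d["conf"],2),np.round(d["at"]),"ctr",round(cx,1),round(cy,1),"wh",np.round(wh,1),"ang",round(a,2))
    if n=="top":
        save(c,"jig_top.png",(165,250,220,330),7)
        save(c,"str_top.png",(250,300,180,310),6)
print(np.round(manip.state()["tool_pos"],4))
E
```

```text
top strip_a 0.68 [276. 274.] ctr 423.1 -27.6 wh [118.6  49.1] ang 84.2
top strip_a 0.68 [209. 276.] ctr 589.1 -43.0 wh [195.6 167. ] ang 84.05
top strip_a 0.62 [273. 220.] ctr 437.3 117.3 wh [123.6  52.6] ang 87.72
top strip_a 0.59 [170. 195.] ctr 704.7 159.9 wh [130.1  53.9] ang 46.87
top jig 0.82 [211. 281.] ctr 589.8 -44.0 wh [193.9 163.7] ang 85.82
scene strip_a 0.98 [252. 279.] ctr 434.4 121.1 wh [128.5  50.4] ang 87.12
scene strip_a 0.78 [214. 308.] ctr 416.8 -18.3 wh [134.4  51.9] ang 83.55
scene strip_a 0.72 [213. 186.] ctr 700.0 162.6 wh [121.1  61.6] ang 43.89
scene jig 0.57 [190. 262.] ctr 586.2 -41.2 wh [196. 164.] ang 84.48
[ 0.1326 -0.5852  0.2036]
```

View pics/jig_top.png

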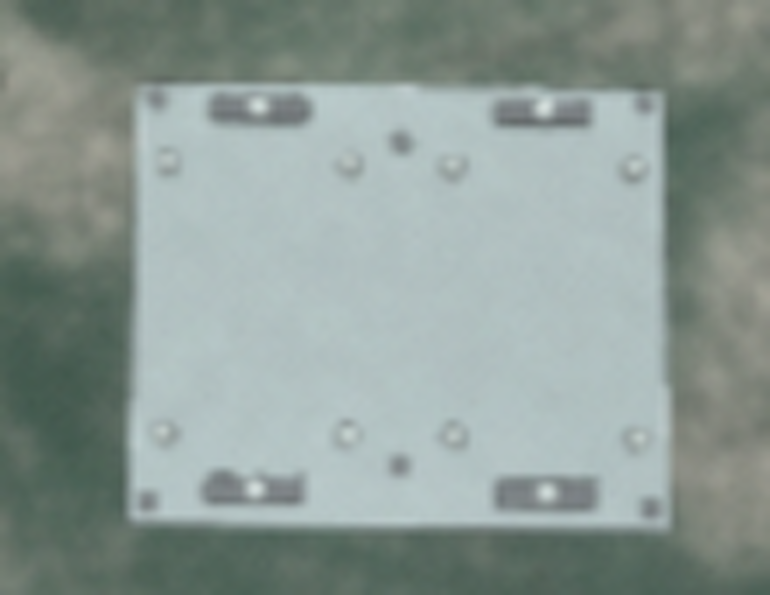

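View pics/str_top.png

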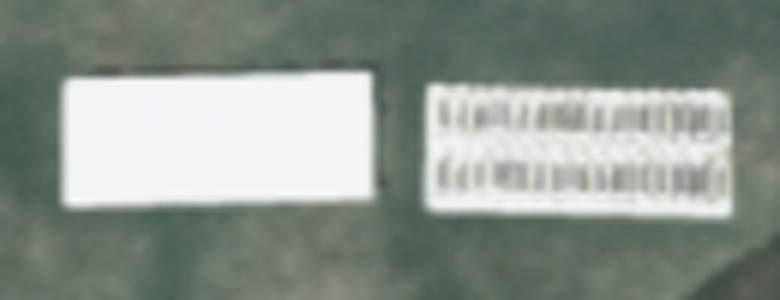

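```bash
python3 - <<'E'
from h import *
c=manip.camera("top"); im=np.array(c["color"]).astype(int)
# strips
for nm,(r0,r1,c0,c1) in {"b":(255,292,184,247),"a":(258,292,246,308)}.items():
    s=cv2.resize(np.array(c["color"])[r0:r1,c0:c1],None,fx=8,fy=8,interpolation=cv2.INTER_CUBIC).astype(int)
    m=((s.min(2)>165)).astype(np.uint8); m=cv2.morphologyEx(m,cv2.MORPH_CLOSE,np.ones((25,25)))
    cs,_=cv2.findContours(m,0,1); k=max(cs,key=cv2.contourArea)[:,0,:]
    px=np.c_[(k[:,1]+.5)/8-.5+r0,(k[:,0]+.5)/8-.5+c0]
    P=np.array([back(c,p,.022)[:2] for p in px],np.float32)*1000
    print(nm,cv2.minAreaRect(P))
# jig pins
crop=(165,220); pts=[(167,160),(348,164),(452,167),(633,168),(165,432),(347,435),(454,435),(637,437)]
g=cv2.cvtColor(np.array(c["color"]),cv2.COLOR_RGB2GRAY)
px=np.array([[(y+.5)/7-.5+165,(x+.5)/7-.5+220] for x,y in pts])
W=np.array([back(c,p,.015)[:2] for p in px])
L=np.array([(50,85),(50,19),(50,-19),(50,-85),(-50,85),(-50,19),(-50,-19),(-50,-85)])/1000
A,B=L-L.mean(0),W-W.mean(0); U,S,Vt=np.linalg.svd(A.T@B); R=(Vt.T@np.diag([1,np.linalg.det(Vt.T@U.T)])@U.T)
t=W.mean(0)-R@L.mean(0); print("jig",t,np.degrees(np.arctan2(R[1,0],R[0,0])),"res mm",np.round((W-(L@R.T+t))*1000,1).tolist())
for y in(.052,-.052): print("bay",R@np.array([0,y])+t)
print("stops",[(R@np.array(q)+t).round(4).tolist() for q in((.066,.052),(-.066,.052),(.066,-.052),(-.066,-.052))])
# scene check
c2=manip.camera("scene"); save(c2,"scene1.png",(150,280,200,340),5.5)
print([proj(c2,[*(R@l+t),.017]).round(1).tolist() for l in L])
E
```

```text
b ((437.7142333984375, 118.82269287109375), (126.04106903076172, 52.11878204345703), 87.08631134033203)
a ((422.4373474121094, -26.222457885742188), (124.12637329101562, 51.216732025146484), 84.71627044677734)
jig [ 0.59034914 -0.04277908] -4.886167870391994 res mm [[0.6, 0.1], [-0.1, 0.1], [-0.7, 0.2], [-0.3, 0.2], [0.0, -0.9], [-0.2, 0.1], [0.3, -0.2], [0.4, 0.4]]
bay [0.59477831 0.00903195]
bay [ 0.58591996 -0.09459011]
stops [[0.6605, 0.0034], [0.529, 0.0147], [0.6517, -0.1002], [0.5202, -0.089]]
[[194.3, 227.6], [180.4, 241.7], [172.8, 249.5], [160.2, 262.4], [211.1, 255.8], [196.1, 269.5], [188.0, 277.1], [174.5, 289.5]]
```

View pics/scene1.png

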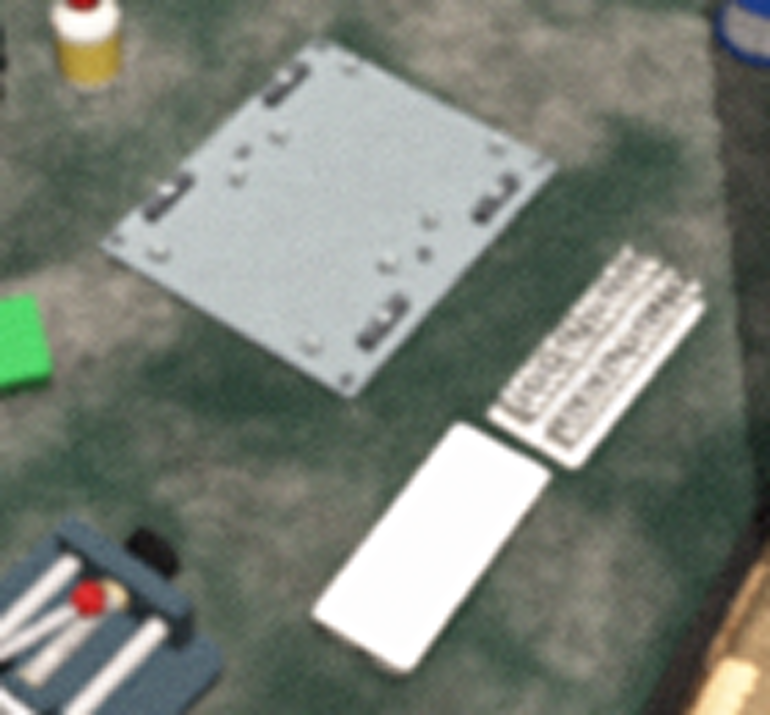

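```bash
cat >> h.py <<'E'
from scipy.spatial.transform import Rotation as Ro
def plan(target,ydir,s=None):
    """rows: shift cm in tool axes to world target TCP; turn about tool x so tool y is along ydir deg (mod 180)"""
    s=s or manip.state(); R=Ro.from_quat(s["tool_rot"]).as_matrix()
    d=R.T@(np.array(target)-np.array(s["tool_pos"]))*100
    cur=np.degrees(np.arctan2(R[1,1],R[0,1])); dw=(ydir-cur+90)%180-90
    sg=1 if R[2,0]>0 else -1
    print("t",round(s["time"],2),"tcp",np.round(s["tool_pos"],4),"x",R[:,0].round(2),"y",R[:,1].round(3),"z",R[:,2].round(3),"q6",round(s["joint_positions"][5],3),"F",np.round(s["contact_force"],1),"gap cm",round(s["finger_gap"]*8.78,2))
    print("shift cm",d.round(2),"turn alternatives",round(np.radians(dw)*sg,3),round(np.radians(dw-np.sign(dw)*180)*sg,3))
E
python3 - <<'E'
from h import *
plan([.421,-.024,.1],-5.3)
E
```

```text
t 1.8 tcp [ 0.1326 -0.5851  0.2036] x [-0.  0. -1.] y [ 0.221 -0.975 -0.   ] z [-0.975 -0.221 -0.   ] q6 -0.115 F [ 0.  -0.1 -0.9] gap cm 8.77
shift cm [ 10.37 -48.35 -40.53] turn alternatives -1.255 1.886
```

```bash
python3 -m crank '[[0,-4,-3.4,-0.12,8.7],[0,-8,-6.8,-0.25,8.7],[0,-12,-10.2,-0.37,8.7],[0,-16,-13.5,-0.5,8.7],[0,-20,-17,-0.62,8.7],[0,-24,-20,-0.75,8.7],[0,-28,-23.5,-0.87,8.7],[0,-32,-27,-1,8.7],[0,-36,-30,-1.12,8.7],[0,-40,-33.5,-1.25,8.7],[0,-44,-37,-1.255,8.7],[0,-48.35,-40.5,-1.255,8.7]]'
python3 - <<'E'
from h import *
plan([.422,-.026,.012],-5.3)
E
```

```text
time: 2.8
tool_pos: [0.3618, -0.1388, 0.2041]
tool_rot: [0.523, 0.476, -0.522, 0.477]
contact_force: [1.2, -0.4, 0.2]
finger_gap: 0.991
t 2.8 tcp [ 0.3618 -0.1388  0.2041] x [ 0. -0. -1.] y [ 0.996 -0.092  0.001] z [-0.092 -0.996  0.   ] q6 -0.453 F [ 1.2 -0.4  0.2] gap cm 8.7
shift cm [ 19.21   4.93 -11.79] turn alternatives 0.0 -3.142
```

```bash
python3 -m crank '[[2,1.3,-3,0,8.7],[4,2.6,-6,0,8.7],[6,3.8,-9,0,8.7],[8,4.93,-11.8,0,8.7],[10,4.93,-11.8,0,8.7],[12.5,4.93,-11.8,0,8.7],[15,4.93,-11.8,0,8.7],[17,4.93,-11.8,0,8.7],[18,4.93,-11.8,0,8.7],[18.8,4.93,-11.8,0,8.7],[19.2,4.93,-11.8,0,8.7],[19.2,4.93,-11.8,0,8.7]]'
python3 - <<'E'
from h import *
plan([.422,-.026,.012],-5.3)
c=manip.camera("top"); save(c,"ga.png",(230,320,200,330),6)
E
```

```text
time: 3.8
tool_pos: [0.4212, -0.0276, 0.0113]
tool_rot: [-0.523, -0.476, 0.523, -0.476]
contact_force: [-0.7, 0.4, 0.3]
finger_gap: 0.989
t 3.8 tcp [ 0.4212 -0.0276  0.0113] x [-0.  0. -1.] y [ 0.996 -0.093 -0.001] z [-0.093 -0.996 -0.   ] q6 -0.137 F [-0.7  0.4  0.3] gap cm 8.69
shift cm [-0.07  0.07 -0.17] turn alternatives -0.001 3.141
```

View pics/ga.png

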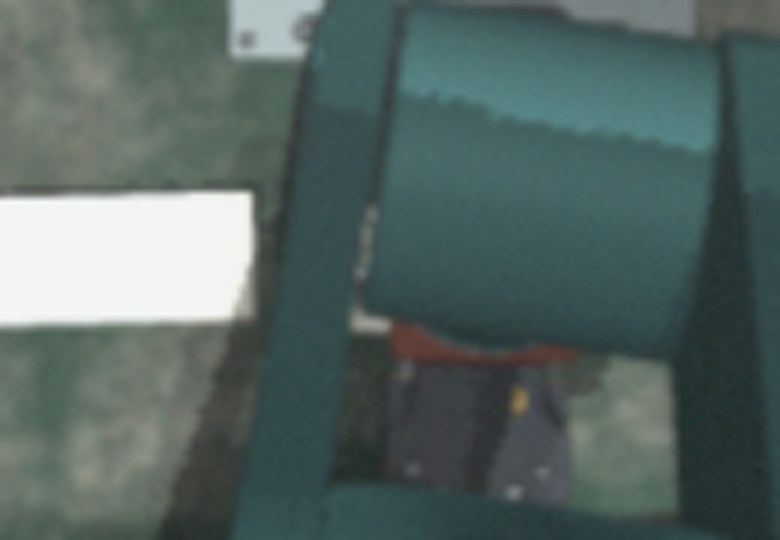

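The arm hides strip_a itself, but the pose matches the plan, so I close on it.

```bash
python3 -m crank '[[0,0,-0.15,0,7],[0,0,-0.15,0,5.5],[0,0,-0.15,0,4.5],[0,0,-0.15,0,4.5],[0,0,-0.15,0,4.5],[0,0,-0.15,0,4.5],[-2,0,-0.15,0,4.5],[-5,0,-0.15,0,4.5],[-8,0,-0.15,0,4.5]]' 20
python3 - <<'E'
from h import *
plan([.5948,.009,.06],85.1)
plan([.586,-.0946,.06],85.1)
E
```

```text
time: 4.6
tool_pos: [0.4202, -0.0259, 0.092]
tool_rot: [-0.522, -0.477, 0.523, -0.475]
contact_force: [0.2, -0.3, 0.1]
finger_gap: 0.512
t 4.6 tcp [ 0.4202 -0.0259  0.092 ] x [-0.  0. -1.] y [ 0.996 -0.093 -0.003] z [-0.093 -0.996 -0.001] q6 -0.133 F [ 0.2 -0.3  0.1] gap cm 4.49
shift cm [ 3.15 17.07 -5.09] turn alternatives 1.563 -1.578
t 4.6 tcp [ 0.4202 -0.0259  0.092 ] x [-0.  0. -1.] y [ 0.996 -0.093 -0.003] z [-0.093 -0.996 -0.001] q6 -0.133 F [ 0.2 -0.3  0.1] gap cm 4.49
shift cm [ 3.15 17.16  5.3 ] turn alternatives 1.563 -1.578
```

Opening reads 4.49 cm, which equals the command, so the strip may not be in the grip. I look.

```bash
python3 - <<'E'
from h import *
c=manip.camera("scene"); save(c,"s2.png",(100,300,180,400),3.4)
E
```

```text
(no output)
```

View pics/s2.png

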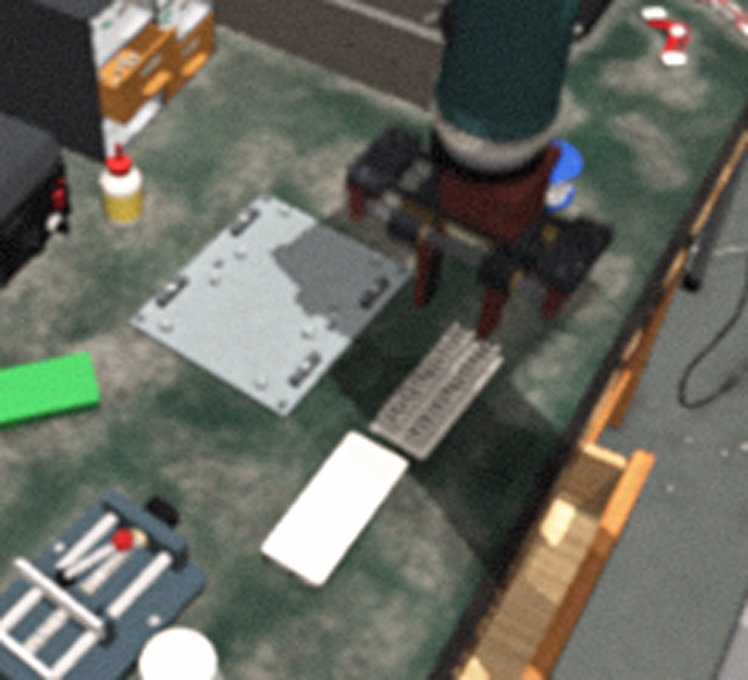

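Scene picture: strip_a (crop 440,390) is still on the desk, so the fingers had not shut before the lift. I measure whether it moved, then reopen and close more slowly.

```bash
python3 -m crank '[[-2,0,0,0,8.7],[-2,0,0,0,8.7],[-2,0,0,0,8.7]]'; python3 - <<'E'
from h import *
c=manip.camera("scene")
for d in manip.spot_point("strip_a",c): print(np.round(d["at"]),round(d["conf"],2),np.round(back(c,d["at"],0),3))
for d in manip.cut_out("strip_a",c):
    m=np.array(d["region"]).astype(np.uint8); cs,_=cv2.findContours(m,cv2.RETR_EXTERNAL,cv2.CHAIN_APPROX_NONE); k=max(cs,key=cv2.contourArea)[:,0,::-1]
    P=np.array([back(c,p,.022)[:2] for p in k],np.float32)
    print(round(d["conf"],2),cv2.minAreaRect(P*1000))
plan([.422,-.026,.012],-5.3)
E
```

```text
time: 4.9
tool_pos: [0.4223, -0.0263, 0.1123]
tool_rot: [0.523, 0.475, -0.522, 0.477]
contact_force: [-0.4, 0.6, -0.5]
finger_gap: 0.703
[215. 307.] 0.87 [ 0.425 -0.028  0.   ]
[213. 185.] 0.81 [ 0.719  0.147 -0.   ]
[248. 278.] 0.74 [0.444 0.106 0.   ]
0.97 ((434.3445129394531, 122.24383544921875), (129.84959411621094, 50.593101501464844), 87.76799011230469)
0.9 ((698.785888671875, 163.989501953125), (121.80958557128906, 61.35740661621094), 47.490440368652344)
0.76 ((416.4331970214844, -19.403167724609375), (132.77894592285156, 51.23212814331055), 84.6153335571289)
t 5.05 tcp [ 0.4205 -0.0259  0.1107] x [-0.  0. -1.] y [ 0.996 -0.093 -0.002] z [-0.093 -0.996 -0.   ] q6 -0.133 F [-0.7  0.1 -0.3] gap cm 7.35
shift cm [ 9.87  0.16 -0.  ] turn alternatives -0.001 3.141
```

```bash
python3 -m crank '[[3,0.1,0,0,7],[6,0.1,0,0,7],[8.5,0.1,0,0,7],[9.5,0.1,0,0,7],[9.8,0.1,0,0,7],[9.8,0.1,0,0,4],[9.8,0.1,0,0,4],[9.8,0.1,0,0,4],[9.8,0.1,0,0,4],[9.8,0.1,0,0,4],[9.8,0.1,0,0,4],[9.8,0.1,0,0,4]]' 20
python3 -c "
from h import *
plan([.422,-.026,.012],-5.3)"
```

```text
time: 6.05
tool_pos: [0.4228, -0.0263, 0.0141]
tool_rot: [0.523, 0.476, -0.522, 0.476]
contact_force: [-0.3, 0.1, -0.0]
finger_gap: 0.458
t 6.05 tcp [ 0.4228 -0.0263  0.0141] x [ 0. -0. -1.] y [ 0.996 -0.093  0.001] z [-0.093 -0.996  0.   ] q6 -0.133 F [-0.3  0.1 -0. ] gap cm 4.02
shift cm [ 0.21 -0.08 -0.02] turn alternatives -0.0 3.141
```

```bash
python3 - <<'E'
from h import *
c=manip.camera("scene"); save(c,"s3.png",(150,270,240,380),5.5)
print(proj(c,[.4228,-.0263,.0141]), proj(c,[.4228,-.0263,.06]))
E
```

```text
[212.8893508  308.22722597] [202.59746868 310.17290598]
```

View pics/s3.png

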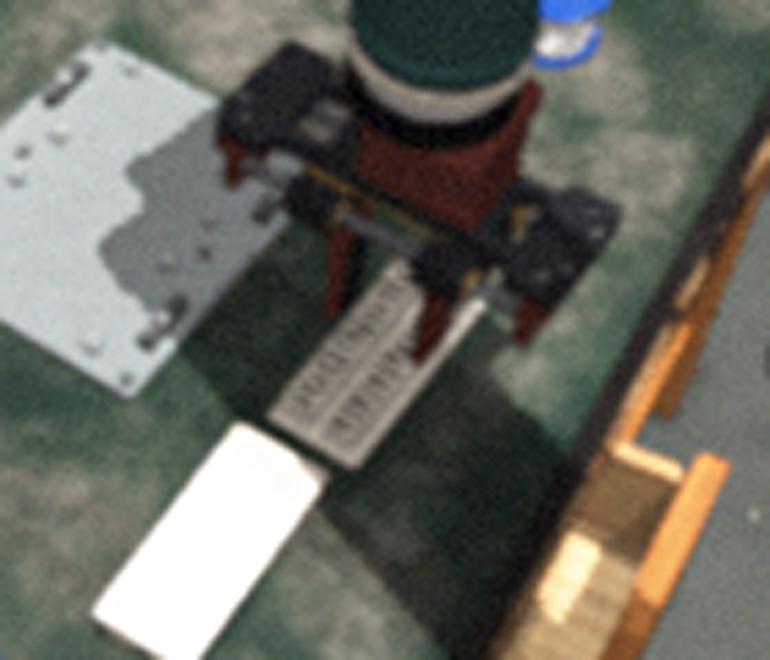

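```bash
python3 - <<'E'
from h import *
c=manip.camera("scene")
for z in(.084,.094,.104): print(z,proj(c,[.4202,-.0259,z]))
for z in (.006,.016,.026): print(z,proj(c,[.4228,-.0263,z]))
save(c,"s4.png",(170,240,280,350),10)
c=manip.camera("top");save(c,"t4.png",(230,320,230,330),6)
print(proj(c,[.4228,-.0263,.0]))
E
```

```text
0.084 [197.42753689 312.08030391]
0.094 [194.99796537 312.54705788]
0.104 [192.52918931 313.02134359]
0.006 [214.63231238 307.89771914]
0.016 [212.47743133 308.30509933]
0.026 [210.28987241 308.71865728]
[275.08090418 275.58589697]
```

View pics/s4.png

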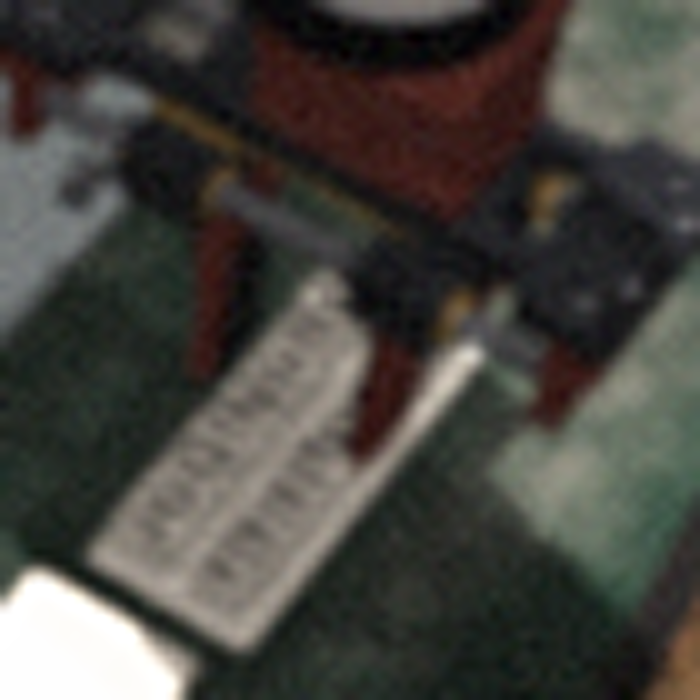

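View pics/t4.png

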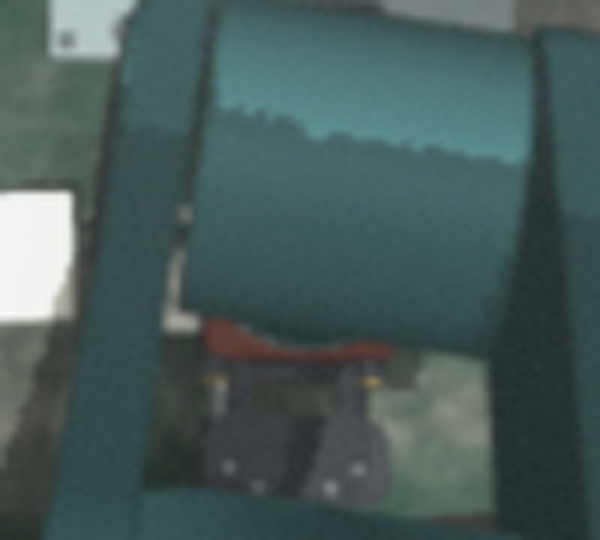

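```bash
python3 - <<'E'
from h import *
c=manip.camera("scene")
for z in (.006,.015,.024): print(z,back(c,(207.5,300.5),z).round(4),back(c,(216,315.5),z).round(4))
E
```

```text
0.006 [ 0.4516 -0.0377  0.006 ] [ 0.4029 -0.0331  0.006 ]
0.015 [ 0.4492 -0.0311  0.015 ] [ 0.401  -0.0266  0.015 ]
0.024 [ 0.4468 -0.0245  0.024 ] [ 0.3991 -0.0201  0.024 ]
```

The fingertips project to about 22 mm height, above the strip, while the reported TCP implies 6 mm. I reopen and feel downward in small steps.

```bash
python3 -m crank '[[0,0,0,0,7.5],[0,0,0,0,7.5],[0,0,0,0,7.5],[0,0,0,0,7.5],[0,0,0,0,7.5],[0,0,0,0,7.5],[0.2,0,0,0,7.5],[0.4,0,0,0,7.5],[0.6,0,0,0,7.5],[0.6,0,0,0,7.5]]' 20;python3 - <<'E'
from h import *
plan([.422,-.026,.012],-5.3)
c=manip.camera("scene"); save(c,"s5.png",(170,240,280,350),10)
E
```

```text
time: 7.08
tool_pos: [0.4221, -0.0261, 0.0072]
tool_rot: [-0.523, -0.476, 0.523, -0.476]
contact_force: [0.5, -0.0, 0.2]
finger_gap: 0.856
t 7.08 tcp [ 0.4221 -0.0261  0.0072] x [-0.  0. -1.] y [ 0.996 -0.093 -0.001] z [-0.093 -0.996 -0.   ] q6 -0.133 F [ 0.5 -0.   0.2] gap cm 7.51
shift cm [-0.48 -0.01 -0.01] turn alternatives -0.001 3.141
```

View pics/s5.png

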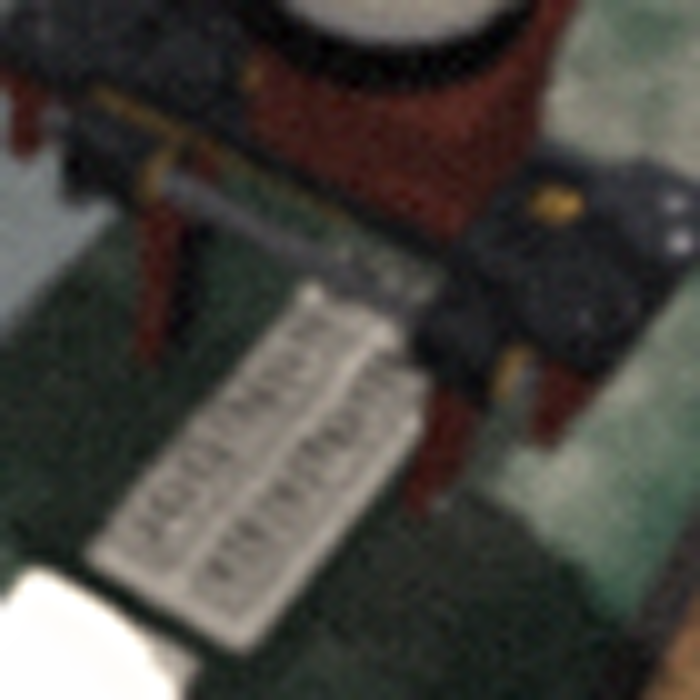

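```bash
python3 -m crank '[[0.2,0,0,0,7.5],[0.4,0,0,0,7.5],[0.4,0,0,0,7.5]]'; python3 -m crank '[[0.2,0,0,0,7.5],[0.4,0,0,0,7.5],[0.4,0,0,0,7.5]]'
```

```text
time: 7.38
tool_pos: [0.4223, -0.0262, 0.0034]
tool_rot: [-0.523, -0.476, 0.523, -0.476]
contact_force: [0.2, 0.4, 0.4]
finger_gap: 0.86
time: 7.63
tool_pos: [0.4222, -0.0261, -0.0006]
tool_rot: [-0.523, -0.476, 0.523, -0.476]
contact_force: [0.4, -1.0, -0.2]
finger_gap: 0.852
```

```bash
python3 - <<'E'
from h import *
c=manip.camera("scene")
for z in (.0,.006,.012,.018): print(z,back(c,(205.5,295),z).round(4),back(c,(221.5,321.5),z).round(4))
E
```

```text
0.0 [ 0.4697 -0.0402  0.    ] [ 0.382  -0.0293  0.    ]
0.006 [ 0.468  -0.0359  0.006 ] [ 0.3809 -0.025   0.006 ]
0.012 [ 0.4663 -0.0315  0.012 ] [ 0.3798 -0.0207  0.012 ]
0.018 [ 0.4646 -0.0271  0.018 ] [ 0.3787 -0.0164  0.018 ]
```

```bash
python3 -m crank '[[0.2,0,0,0,7.5],[0.2,0,0,0,7.5]]'; python3 -m crank '[[0.2,0,0,0,7.5],[0.2,0,0,0,7.5]]'; python3 -m crank '[[0.2,0,0,0,7.5],[0.2,0,0,0,7.5]]'
```

```text
time: 7.85
tool_pos: [0.4223, -0.0262, -0.0025]
tool_rot: [-0.523, -0.476, 0.523, -0.476]
contact_force: [0.6, 0.5, -0.1]
finger_gap: 0.857
time: 8.02
tool_pos: [0.4223, -0.0262, -0.0046]
tool_rot: [-0.523, -0.476, 0.523, -0.476]
contact_force: [-0.2, -0.8, -0.7]
finger_gap: 0.851
time: 8.18
tool_pos: [0.4223, -0.0262, -0.0066]
tool_rot: [-0.523, -0.476, 0.523, -0.476]
contact_force: [0.5, -0.6, 0.5]
finger_gap: 0.856
```

```bash
python3 -m crank '[[0.1,0,0,0,7.5],[0.1,0,0,0,7.5]]'; python3 -m crank '[[0.1,0,0,0,7.5],[0.1,0,0,0,7.5]]';  python3 - <<'E'
from h import *
c=manip.camera("scene"); save(c,"s6.png",(170,240,280,350),10)
E
```

```text
time: 8.35
tool_pos: [0.4224, -0.0262, -0.0075]
tool_rot: [-0.523, -0.476, 0.523, -0.476]
contact_force: [-0.1, -0.2, 0.2]
finger_gap: 0.857
time: 8.52
tool_pos: [0.4224, -0.0262, -0.0084]
tool_rot: [0.523, 0.476, -0.523, 0.476]
contact_force: [0.4, -0.8, 0.7]
finger_gap: 0.85
```

View pics/s6.png

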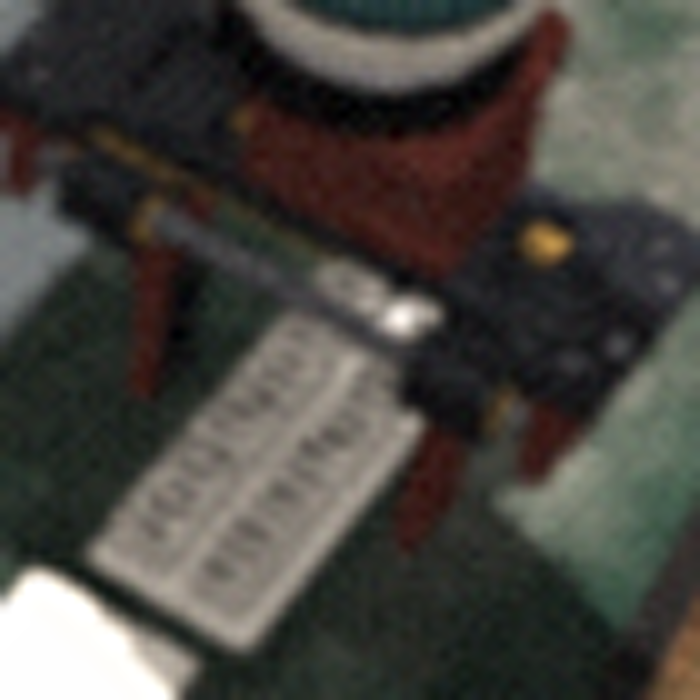

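```bash
python3 -m crank '[[0,0,0,0,4],[0,0,0,0,4],[0,0,0,0,4],[0,0,0,0,4],[0,0,0,0,4],[0,0,0,0,4],[0,0,0,0,4]]' 20;  python3 - <<'E'
from h import *
c=manip.camera("scene")
for z in (-.006,.0,.006): print(z,back(c,(209.5,294.2),z).round(4),back(c,(224.8,320.5),z).round(4))
E
```

```text
time: 9.15
tool_pos: [0.4225, -0.0262, -0.0083]
tool_rot: [0.523, 0.476, -0.523, 0.476]
contact_force: [0.1, 0.2, 0.6]
finger_gap: 0.568
-0.006 [ 0.4667 -0.0307 -0.006 ] [ 0.3807 -0.022  -0.006 ]
0.0 [ 0.465  -0.0264  0.    ] [ 0.3796 -0.0178  0.    ]
0.006 [ 0.4633 -0.0221  0.006 ] [ 0.3786 -0.0136  0.006 ]
```

Gripped now (opening 0.568 → 50 mm). The real fingertips stand roughly 16–18 mm higher than the stated geometry implies, and I'll account for that from here on.

```bash
python3 -m crank '[[-1,0,0,0,4],[-3,0,0,0,4],[-6,0,0,0,4],[-9,0,0,0,4],[-10,0,0,0,4],[-10,0,0,0,4]]';  python3 - <<'E'
from h import *
c=manip.camera("scene");save(c,"s7.png",(120,300,180,400),3.5)
plan([.5948,.009,.09],85.1)
plan([.586,-.0946,.09],85.1)
E
```

```text
time: 9.7
tool_pos: [0.4244, -0.0266, 0.094]
tool_rot: [0.524, 0.475, -0.522, 0.478]
contact_force: [0.3, 0.5, -1.2]
finger_gap: 0.569
t 9.75 tcp [ 0.4234 -0.0264  0.0926] x [ 0. -0. -1.] y [ 0.996 -0.093  0.003] z [-0.093 -0.996  0.   ] q6 -0.133 F [-0.7  0.1 -0.5] gap cm 4.97
shift cm [ 0.31 16.74 -5.12] turn alternatives 1.563 -1.578
t 9.75 tcp [ 0.4234 -0.0264  0.0926] x [ 0. -0. -1.] y [ 0.996 -0.093  0.003] z [-0.093 -0.996  0.   ] q6 -0.133 F [-0.7  0.1 -0.5] gap cm 4.97
shift cm [ 0.31 16.83  5.28] turn alternatives 1.563 -1.578
```

View pics/s7.png

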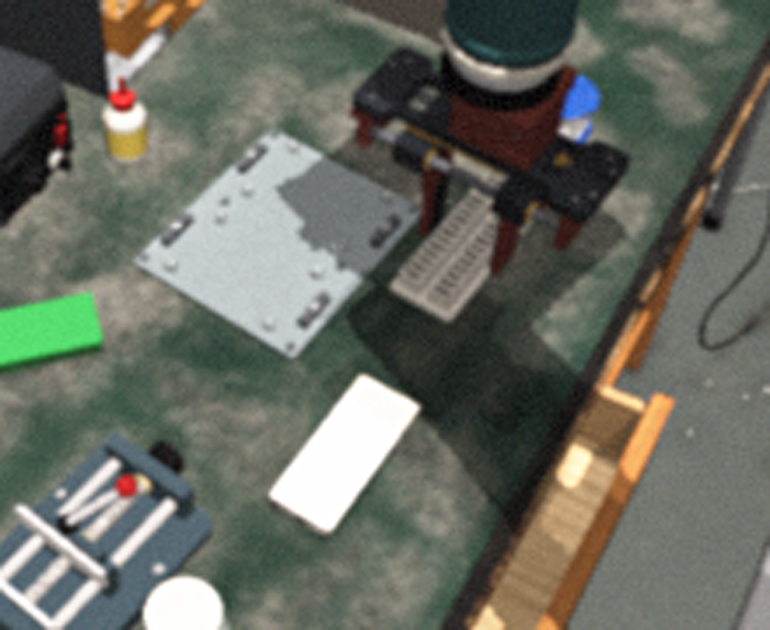

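```bash
python3 -m crank '[[0,1,0.3,0.12,4],[0,2.5,0.8,0.24,4],[0,4,1.3,0.36,4],[0,6,1.9,0.48,4],[0,8,2.5,0.6,4],[0,10,3.1,0.72,4],[0,12,3.8,0.84,4],[0,13.5,4.2,0.96,4],[0,15,4.7,1.08,4],[0,16,5,1.2,4],[0,16.5,5.2,1.32,4],[0,16.83,5.28,1.44,4]]'
python3 -c "
from h import *
plan([.586,-.0946,.05],85.1)"
```

```text
time: 10.75
tool_pos: [0.5846, -0.0946, 0.0891]
tool_rot: [-0.706, -0.011, 0.708, -0.011]
contact_force: [0.1, -0.5, -1.0]
finger_gap: 0.565
t 10.75 tcp [ 0.5846 -0.0946  0.0891] x [-0.  0. -1.] y [ 0.032 -1.    -0.001] z [-0.999 -0.032  0.003] q6 1.262 F [ 0.1 -0.5 -1. ] gap cm 4.96
shift cm [ 3.91  0.01 -0.15] turn alternatives 0.117 -3.025
```

```bash
python3 -m crank '[[1,0,-0.1,0.117,4],[2.5,0,-0.1,0.117,4],[4,0,-0.1,0.117,4],[5,0,-0.1,0.117,4],[5,0,-0.1,0.117,4],[5,0,-0.1,0.117,4]]'
python3 - <<'E'
from h import *
plan([.586,-.0946,-.0003],85.1)
c=manip.camera("scene");save(c,"s8.png",(130,230,200,330),5.8)
c=manip.camera("top");save(c,"t8.png",(150,260,220,340),6)
E
```

```text
time: 11.25
tool_pos: [0.5847, -0.094, 0.0401]
tool_rot: [-0.705, 0.028, 0.708, 0.028]
contact_force: [0.6, -0.6, -1.5]
finger_gap: 0.565
t 11.25 tcp [ 0.5847 -0.094   0.0401] x [-0.  0. -1.] y [-0.079 -0.997 -0.001] z [-0.997  0.079  0.003] q6 1.374 F [ 0.6 -0.6 -1.5] gap cm 4.96
shift cm [ 4.04  0.05 -0.14] turn alternatives 0.006 -3.135
```

View pics/s8.png

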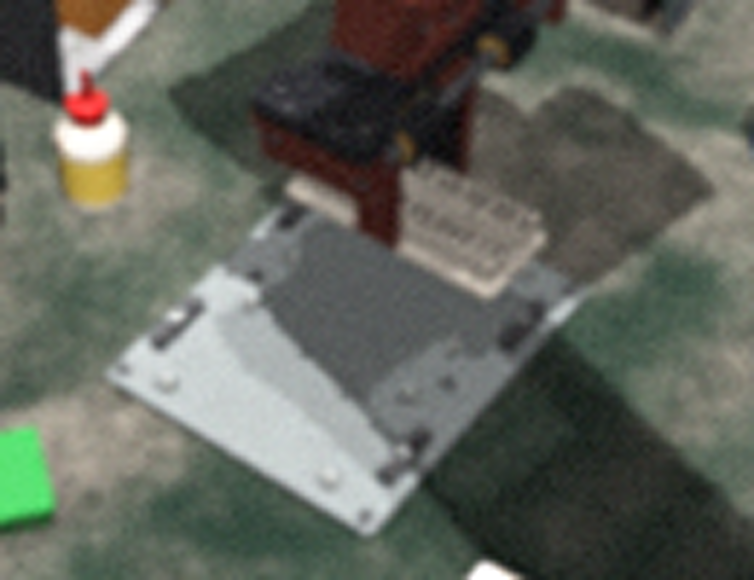

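View pics/t8.png

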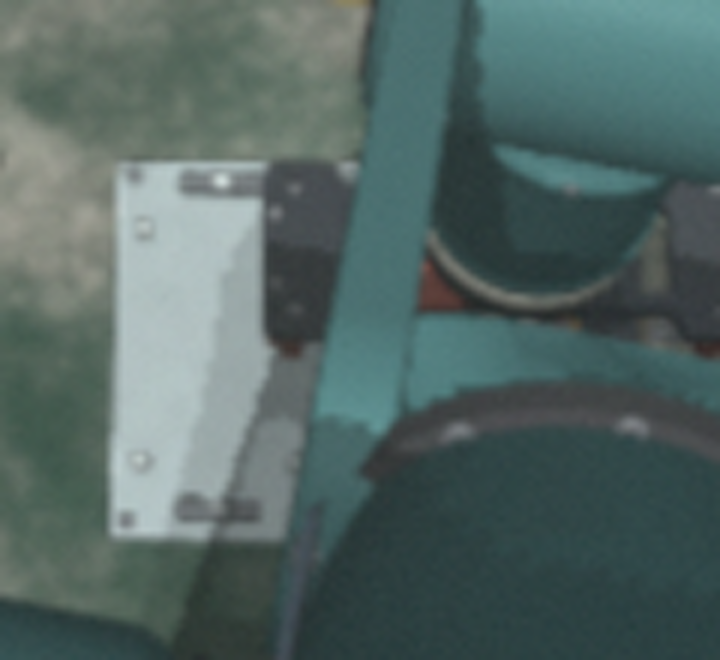

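```bash
python3 - <<'E'
from h import *
c=manip.camera("scene"); a=np.radians(-4.5)
ex=np.array([np.cos(a),np.sin(a),0]); ey=np.array([-np.sin(a),np.cos(a),0])
for zb in(.044,.048,.052):
  for sx,sy in((-1,1),(-1,-1)):
    for dz in(0,.022):
      p=np.array([.5847,-.094,zb+dz])+sx*.062*ex+sy*.025*ey; q=proj(c,p); print(zb,sx,sy,dz,((q[1]-200+.5)*5.8).round(),((q[0]-130+.5)*5.8).round())
# jig features
a=np.radians(-4.886);ex=np.array([np.cos(a),np.sin(a),0]); ey=np.array([-np.sin(a),np.cos(a),0])
for l,z in(((-.082,.097),.008),((.05,.085),.017),((-.05,.085),.017),((.082,.097),.008)):
  q=proj(c,np.array([.59035,-.04278,z])+l[0]*ex+l[1]*ey);print(l,((q[1]-200+.5)*5.8).round(),((q[0]-130+.5)*5.8).round())
E
```

```text
0.044 -1 1 0 484.0 306.0
0.044 -1 1 0.022 487.0 276.0
0.044 -1 -1 0 539.0 245.0
0.044 -1 -1 0.022 543.0 215.0
0.048 -1 1 0 485.0 301.0
0.048 -1 1 0.022 488.0 270.0
0.048 -1 -1 0 540.0 240.0
0.048 -1 -1 0.022 543.0 209.0
0.052 -1 1 0 485.0 295.0
0.052 -1 1 0.022 488.0 265.0
0.052 -1 -1 0 540.0 234.0
0.052 -1 -1 0.022 544.0 204.0
(-0.082, 0.097) 366.0 534.0
(0.05, 0.085) 163.0 376.0
(-0.05, 0.085) 326.0 473.0
(0.082, 0.097) 99.0 373.0
```

```bash
python3 -m crank '[[0.8,0.05,-0.12,0.006,4],[1.6,0.05,-0.12,0.006,4],[2.2,0.05,-0.12,0.006,4],[2.6,0.05,-0.12,0.006,4],[3,0.05,-0.12,0.006,4],[3.3,0.05,-0.12,0.006,4],[3.3,0.05,-0.12,0.006,4]]';python3 -m crank '[[0.2,0,0,0,4],[0.4,0,0,0,4],[0.5,0,0,0,4],[0.5,0,0,0,4]]'
python3 - <<'E'
from h import *
plan([.586,-.0946,-.0003],85.1)
c=manip.camera("scene");save(c,"s9.png",(130,230,200,330),5.8)
E
```

```text
time: 11.98
tool_pos: [0.5867, -0.0948, 0.0079]
tool_rot: [-0.706, 0.03, 0.707, 0.03]
contact_force: [0.4, 0.3, -1.2]
finger_gap: 0.564
time: 12.32
tool_pos: [0.5872, -0.0949, 0.0036]
tool_rot: [-0.706, 0.03, 0.707, 0.03]
contact_force: [0.2, 0.5, -1.1]
finger_gap: 0.571
t 12.32 tcp [ 0.5872 -0.0949  0.0036] x [-0.  0. -1.] y [-0.085 -0.996 -0.   ] z [-0.996  0.085  0.   ] q6 1.379 F [ 0.2  0.5 -1.1] gap cm 5.01
shift cm [ 0.39 -0.02  0.12] turn alternatives 0.0 -3.141
```

View pics/s9.png

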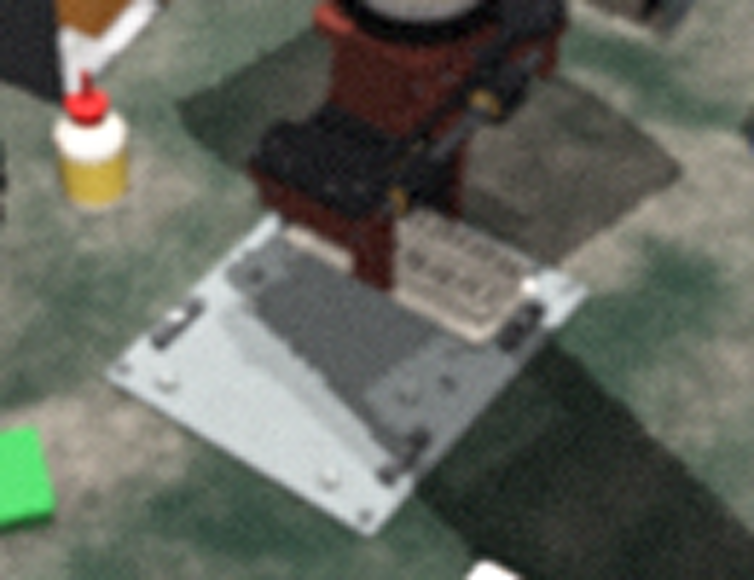

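```bash
python3 -m crank '[[0.2,0,0.1,0,4],[0.3,0,0.1,0,4],[0.3,0,0.1,0,4]]';python3 -m crank '[[0.1,0,0,0,4],[0.15,0,0,0,4],[0.15,0,0,0,4]]'
```

```text
time: 12.62
tool_pos: [0.586, -0.0948, 0.0005]
tool_rot: [-0.706, 0.03, 0.707, 0.03]
contact_force: [0.1, -0.0, -1.3]
finger_gap: 0.567
time: 12.87
tool_pos: [0.5863, -0.0949, -0.0003]
tool_rot: [0.707, -0.03, -0.706, -0.03]
contact_force: [-1.2, 0.1, 4.9]
finger_gap: 0.567
```

Contact comes at exactly desk-grip height + 8 mm, so the strip sits on the plate. I release and check.

```bash
python3 -m crank '[[0,0,0,0,6.5],[0,0,0,0,6.5],[0,0,0,0,6.5],[0,0,0,0,6.5],[-1,0,0,0,6.5],[-3,0,0,0,6.5],[-6,0,0,0,7.5],[-9,0,0,0,7.5],[-12,0,0,0,7.5],[-12,0,0,0,7.5]]'
python3 - <<'E'
from h import *
c=manip.camera("scene");save(c,"s10.png",(130,230,200,330),5.8)
plan([.432,.07,.09],-2.9)
E
```

```text
time: 13.7
tool_pos: [0.5905, -0.096, 0.1259]
tool_rot: [0.71, -0.031, -0.703, -0.029]
contact_force: [0.5, -0.6, 0.4]
finger_gap: 0.85
t 13.75 tcp [ 0.5892 -0.0957  0.1233] x [ 0.01 -0.   -1.  ] y [-0.085 -0.996  0.001] z [-0.996  0.085 -0.008] q6 1.379 F [ 0.3 -0.  -0.1] gap cm 7.5
shift cm [  3.18 -15.17  17.09] turn alternatives 1.536 -1.605
```

View pics/s10.png

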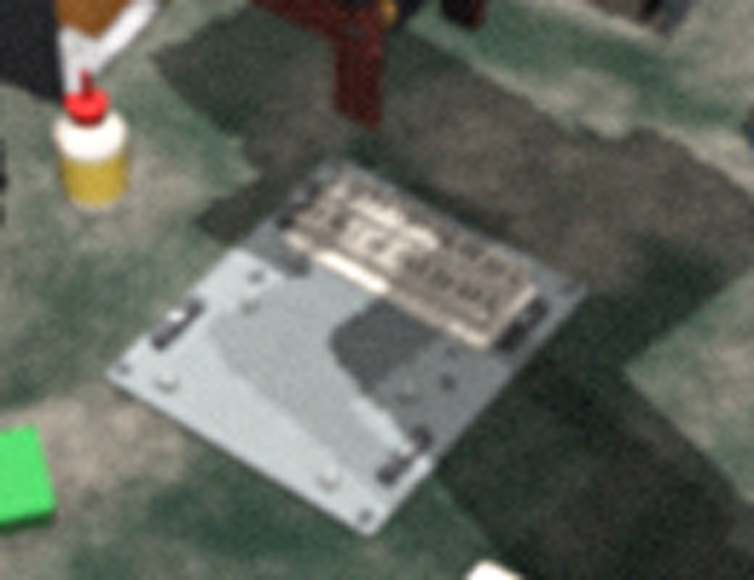

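strip_a lies level in bay_right between both stops. Now to strip_b, gripping near its −y end so it can pivot.

```bash
python3 -m crank '[[0,-1.2,1.4,-0.12,7],[0,-2.5,2.8,-0.24,7],[0,-4,4.5,-0.36,7],[0,-5.5,6.2,-0.48,7],[0,-7,8,-0.6,7],[0,-8.5,9.5,-0.72,7],[0,-10,11.2,-0.84,7],[0,-11.5,13,-0.96,7],[0,-13,14.5,-1.08,7],[0,-14,16,-1.2,7],[0,-14.7,16.7,-1.32,7],[0,-15.1,17,-1.44,7]]'
python3 -m crank '[[0.5,0,0,-0.12,7],[1,0,0,-0.165,7],[1,0,0,-0.165,7]]'
python3 - <<'E'
from h import *
plan([.4352,.0689,-.007],-2.9)
E
```

```text
time: 14.75
tool_pos: [0.4268, 0.071, 0.1183]
tool_rot: [-0.549, -0.446, 0.55, -0.444]
contact_force: [0.4, -0.1, -0.9]
finger_gap: 0.794
time: 15.0
tool_pos: [0.4281, 0.0702, 0.108]
tool_rot: [-0.511, -0.488, 0.513, -0.487]
contact_force: [-0.3, 0.5, 0.4]
finger_gap: 0.797
t 15.0 tcp [0.4281 0.0702 0.108 ] x [-0.  0. -1.] y [ 0.999 -0.049 -0.003] z [-0.049 -0.999  0.   ] q6 0.052 F [-0.3  0.5  0.4] gap cm 7.0
shift cm [11.49  0.75  0.09] turn alternatives 0.002 -3.14
```

```bash
python3 -m crank '[[2,0.5,0.1,0,7],[5,0.75,0.1,0,7],[8,0.75,0.1,0,7],[10,0.75,0.1,0,7],[11,0.75,0.1,0,7],[11.5,0.75,0.1,0,7],[11.5,0.75,0.1,0,4.5],[11.5,0.75,0.1,0,4.5],[11.5,0.75,0.1,0,4.5],[11.5,0.75,0.1,0,4.5],[11.5,0.75,0.1,0,4.5],[11.5,0.75,0.1,0,4.5]]' 3
python3 - <<'E'
from h import *
plan([.4352,.0689,-.007],-2.9)
c=manip.camera("scene");save(c,"s11.png",(160,300,220,360),5)
E
```

```text
time: 16.0
tool_pos: [0.4378, 0.0687, -0.0051]
tool_rot: [0.513, 0.487, -0.512, 0.487]
contact_force: [0.0, -0.2, 4.0]
finger_gap: 0.573
t 16.0 tcp [ 0.4378  0.0687 -0.0051] x [ 0.  0. -1.] y [ 0.999 -0.051  0.002] z [-0.051 -0.999 -0.   ] q6 0.05 F [ 0.  -0.2  4. ] gap cm 5.03
shift cm [ 0.19 -0.26 -0.01] turn alternatives -0.0 3.141
```

View pics/s11.png

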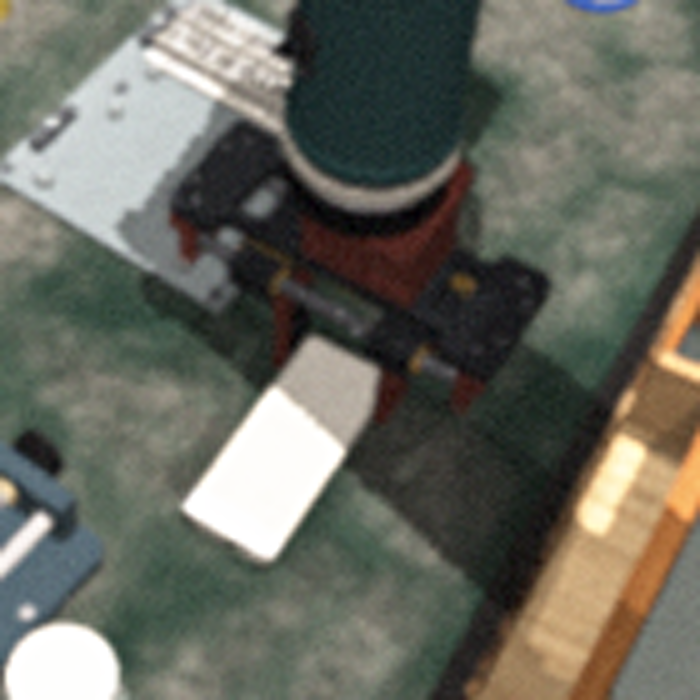

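```bash
python3 -m crank '[[-0.6,0,-0.1,0,4.5],[-1.2,0,-0.2,0,4.5],[-1.8,0,-0.3,0,4.5],[-2.4,0,-0.5,0,4.5],[-2.9,0,-0.7,0,4.5],[-3.5,0,-0.9,0,4.5],[-4,0,-1.2,0,4.5],[-4.5,0,-1.45,0,4.5],[-5,0,-1.75,0,4.5],[-5.4,0,-2,0,4.5],[-5.4,0,-2,0,4.5]]' 3
python3 - <<'E'
from h import *
plan([.4352,.0689,-.007],-2.9)
c=manip.camera("scene");save(c,"s12.png",(160,300,220,360),5)
E
```

```text
time: 16.97
tool_pos: [0.4387, 0.0892, 0.0489]
tool_rot: [0.513, 0.487, -0.512, 0.487]
contact_force: [-0.5, 0.1, -0.7]
finger_gap: 0.569
t 16.97 tcp [0.4387 0.0892 0.0489] x [ 0.  0. -1.] y [ 0.999 -0.05   0.001] z [-0.05  -0.999 -0.   ] q6 0.096 F [-0.5  0.1 -0.7] gap cm 4.99
shift cm [ 5.59 -0.25  2.04] turn alternatives 0.0 -3.141
```

View pics/s12.png

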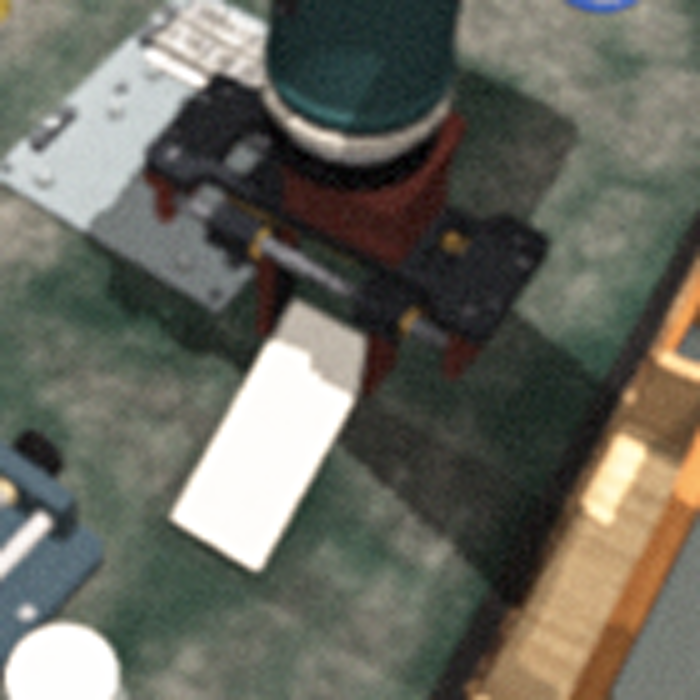

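It is pivoting in the light grip with the foot staying on the desk at crop (220, 545). I continue the arc.

```bash
python3 -m crank '[[-0.6,0,-0.45,0,4.5],[-1.2,0,-0.9,0,4.5],[-1.7,0,-1.45,0,4.5],[-2.2,0,-2,0,4.5],[-2.6,0,-2.6,0,4.5],[-3,0,-3.2,0,4.5],[-3.4,0,-3.9,0,4.5],[-3.8,0,-4.6,0,4.5],[-4.1,0,-5.3,0,4.5],[-4.3,0,-6,0,4.5],[-4.5,0,-6.7,0,4.5],[-4.7,0,-7.3,0,4.5]]' 3
python3 - <<'E'
from h import *
plan([.4352,.0689,-.007],-2.9)
c=manip.camera("scene");save(c,"s13.png",(160,300,220,360),5)
E
```

```text
time: 18.02
tool_pos: [0.4418, 0.1624, 0.0953]
tool_rot: [-0.513, -0.487, 0.513, -0.487]
contact_force: [-0.8, -0.3, -1.2]
finger_gap: 0.574
t 18.02 tcp [0.4418 0.1624 0.0953] x [-0.  0. -1.] y [ 0.999 -0.051 -0.   ] z [-0.051 -0.999 -0.   ] q6 0.256 F [-0.8 -0.3 -1.2] gap cm 5.04
shift cm [10.23 -0.18  9.37] turn alternatives -0.0 3.141
```

View pics/s13.png

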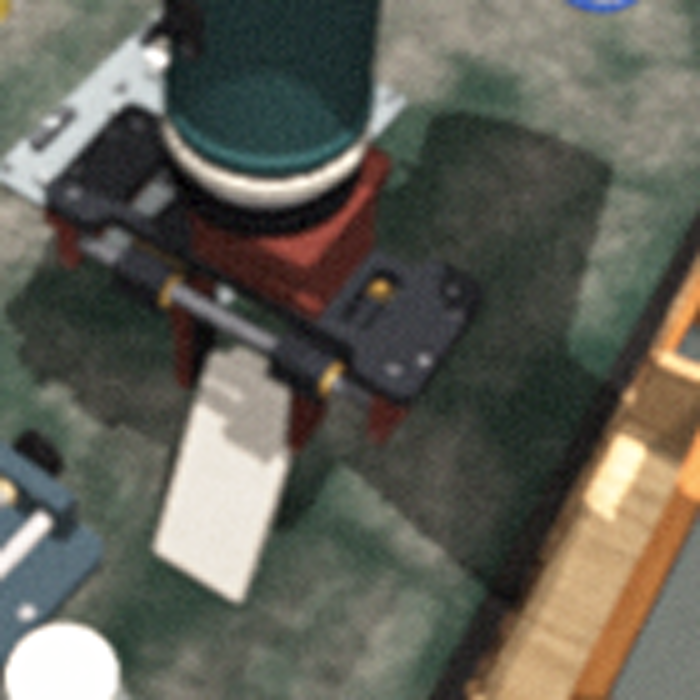

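Foot has slid or lifted (Fz −1.2 N means the whole weight hangs). I estimate the tilt.

```bash
cat > ang.py <<'E'
from h import *
from scipy.optimize import least_squares
def tilt(c,px,tcp,d=.112):
    # px: crop-native (row,col) of two lower corners of the camera-side face (x- far, x+ ...): fit theta, sign; pivot at tcp+~.014 up
    pass
def yz(c,rc,x):
    f=lambda v: proj(c,[x,v[0],v[1]])-np.array(rc)
    return least_squares(f,[.15,.05]).x
E
python3 - <<'E'
from ang import *
c=manip.camera("scene")
for rc,x in(((269.5,250.5),.466),((280.1,267.5),.416)): print(yz(c,rc,x))
E
```

```text
[0.20409435 0.01579006]
[0.20724641 0.01743877]
```

Tilt ≈ 72° with the foot ~10 mm up. I lower it to touch, then drag +y to bring it upright.

```bash
python3 -m crank '[[0.3,0,0,0,4.5],[0.6,0,0,0,4.5],[0.9,0,0,0,4.5],[1.1,0,0,0,4.5],[1.1,0,-0.4,0,4.5],[1.05,0,-0.9,0,4.5],[1,0,-1.4,0,4.5],[0.95,0,-1.9,0,4.5],[0.9,0,-2.4,0,4.5],[0.9,0,-2.9,0,4.5],[0.9,0,-3.3,0,4.5],[0.9,0,-3.3,0,4.5]]' 3
python3 - <<'E'
from ang import *
plan([.4352,.0689,-.007],-2.9)
c=manip.camera("scene");save(c,"s14.png",(160,300,220,360),5)
E
```

```text
time: 19.12
tool_pos: [0.4434, 0.1954, 0.086]
tool_rot: [-0.512, -0.487, 0.512, -0.487]
contact_force: [0.4, -0.2, -1.5]
finger_gap: 0.571
t 19.12 tcp [0.4434 0.1954 0.086 ] x [-0.  0. -1.] y [ 0.999 -0.05  -0.   ] z [-0.05  -0.999 -0.   ] q6 0.322 F [ 0.4 -0.2 -1.5] gap cm 5.01
shift cm [ 9.3  -0.18 12.68] turn alternatives 0.0 -3.141
```

View pics/s14.png

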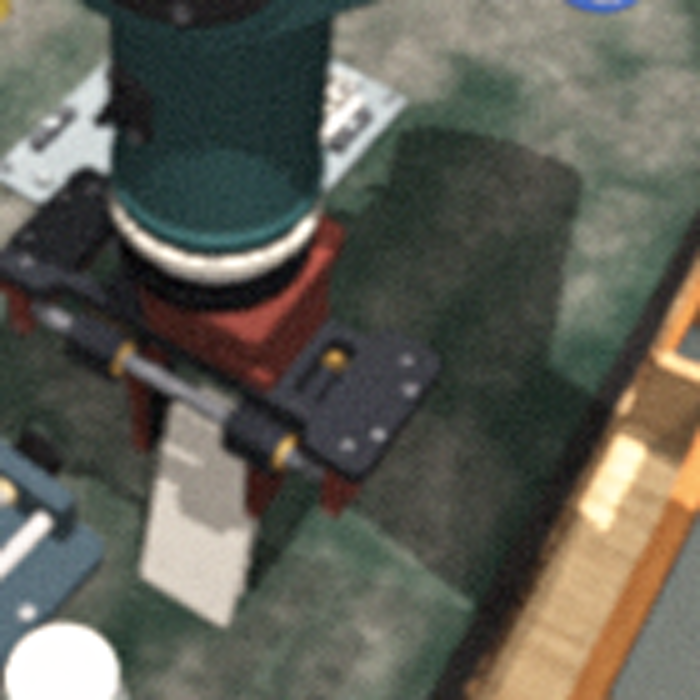

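```bash
python3 - <<'E'
from ang import *
c=manip.camera("scene")
for rc,x in(((275,248.4),.4685),((285.4,265.6),.4185)): print(yz(c,rc,x))
E
```

```text
[ 0.21020507 -0.00542506]
[ 0.21075675 -0.00752876]
```

```bash
python3 -m crank '[[0.1,0,-0.2,0,4.5],[0.2,0,-0.4,0,4.5],[0.3,0,-0.5,0,4.5],[0.3,0,-0.5,0,4.5]]' 3;python3 -m crank '[[0.1,0,0,0,4.5],[0.2,0,0,0,4.5],[0.2,0,0,0,4.5]]' 3
python3 - <<'E'
from ang import *
plan([.4352,.0689,-.007],-2.9)
c=manip.camera("scene");save(c,"s15.png",(200,310,220,330),7)
c=manip.camera("top");save(c,"t15.png",(200,320,150,290),5.5)
E
```

```text
time: 19.55
tool_pos: [0.444, 0.1997, 0.0833]
tool_rot: [0.513, 0.487, -0.512, 0.487]
contact_force: [-0.4, -0.4, 3.9]
finger_gap: 0.574
time: 19.8
tool_pos: [0.4439, 0.1994, 0.0811]
tool_rot: [0.513, 0.487, -0.513, 0.487]
contact_force: [-0.7, -0.0, 3.8]
finger_gap: 0.566
t 19.8 tcp [0.4439 0.1994 0.0811] x [ 0.  0. -1.] y [ 0.999 -0.051  0.   ] z [-0.051 -0.999 -0.   ] q6 0.331 F [-0.7 -0.   3.8] gap cm 4.97
shift cm [ 8.81 -0.2  13.08] turn alternatives -0.001 3.141
```

View pics/s15.png

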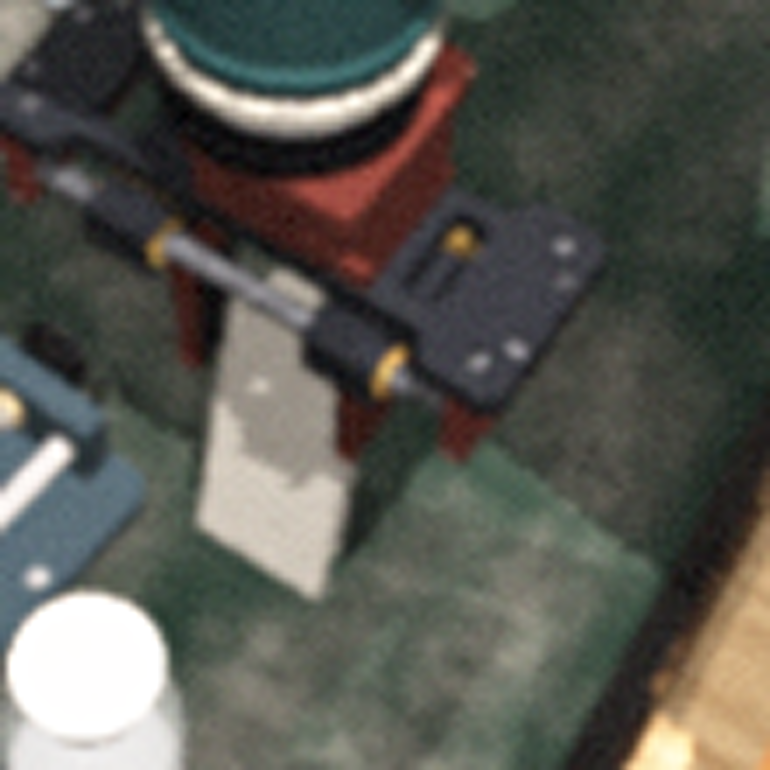

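View pics/t15.png

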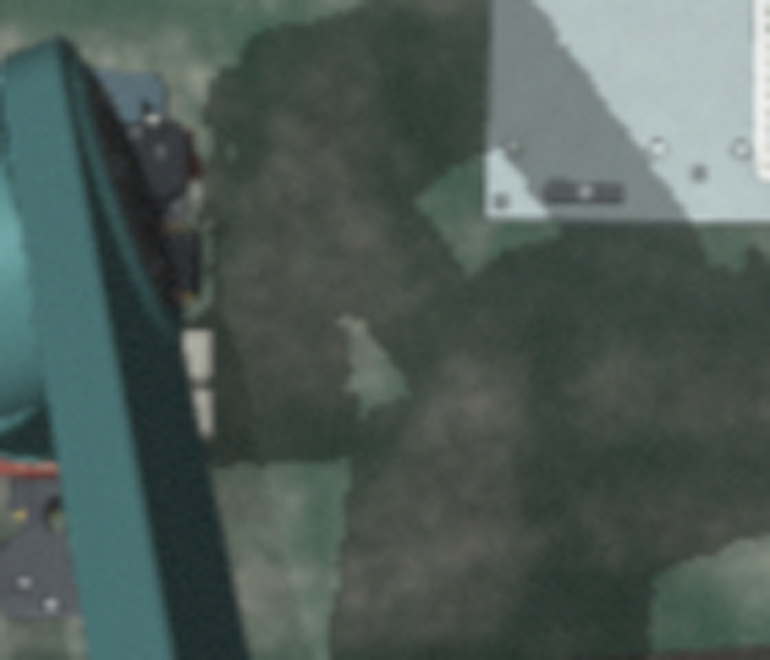

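Strip_b stands vertical on its end (mounting edge 11 mm ahead of the pads' axis, pressing 3.8 N). I firm the grip, lift slightly and carry it to clear desk.

```bash
python3 -m crank '[[0,0,0,0,4.5],[0,0,0,0,4.5],[-0.6,0,0,0,4.5],[-1.4,0,0,0,4.5],[-2,0,0.5,0,4.5],[-2,0,1.5,0,4.5],[-2,0,3,0,4.5],[-2,0,5,0,4.5],[-2,0,7.5,0,4.5],[-2,0,10,0,4.5],[-2,0,12.5,0,4.5],[-2,0,15,0,4.5]]' 15
python3 -m crank '[[0,0,1.8,0,4.5],[0,0,3.2,0,4.5],[0,0,4.2,0,4.5],[0,0,4.8,0,4.5],[0,0,5,0,4.5],[0.6,0,5,0,4.5],[1.2,0,5,0,4.5],[1.5,0,5,0,4.5],[1.5,0,5,0,4.5]]' 15
python3 - <<'E'
from ang import *
plan([.435,0,.0811],-2.9)
c=manip.camera("scene");save(c,"s16.png",(140,280,220,360),5)
E
```

```text
time: 20.9
tool_pos: [0.4356, 0.0479, 0.1013]
tool_rot: [-0.513, -0.487, 0.513, -0.487]
contact_force: [0.5, -1.0, -1.0]
finger_gap: 0.57
time: 21.65
tool_pos: [0.4327, 0.0005, 0.0851]
tool_rot: [-0.512, -0.488, 0.513, -0.487]
contact_force: [-0.3, 0.9, -1.9]
finger_gap: 0.57
t 21.65 tcp [0.4327 0.0005 0.0851] x [-0.  0. -1.] y [ 0.999 -0.05  -0.002] z [-0.05  -0.999 -0.   ] q6 -0.109 F [-0.3  0.9 -1.9] gap cm 5.01
shift cm [0.4  0.23 0.04] turn alternatives 0.001 -3.141
```

View pics/s16.png

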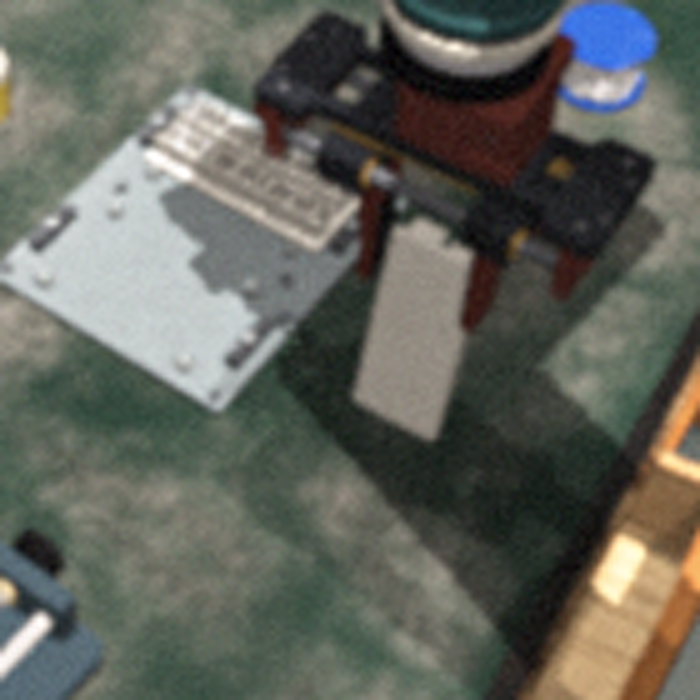

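```bash
python3 -m crank '[[0.4,0,0,0,4.5],[0.6,0,0,0,4.5],[0.6,0,0,0,4.5],[0.65,0,-0.9,0,4.5],[0.65,0,-1.8,0,4.5],[0.8,0,-2.8,0,4.5],[0.9,0,-3.7,0,4.5],[1.15,0,-4.6,0,4.5],[1.5,0,-5.4,0,4.5],[1.5,0,-5.4,0,4.5]]' 3
python3 - <<'E'
from ang import *
plan([.435,0,.0811],-2.9)
c=manip.camera("scene");save(c,"s17.png",(140,280,220,360),5)
E
```

```text
time: 22.53
tool_pos: [0.4364, 0.0554, 0.0708]
tool_rot: [0.512, 0.488, -0.512, 0.487]
contact_force: [0.9, 1.0, 2.8]
finger_gap: 0.57
t 22.53 tcp [0.4364 0.0554 0.0708] x [ 0.  0. -1.] y [ 0.999 -0.05   0.   ] z [-0.05  -0.999 -0.001] q6 0.017 F [0.9 1.  2.8] gap cm 5.01
shift cm [-1.03  0.13  5.54] turn alternatives 0.001 -3.141
```

View pics/s17.png

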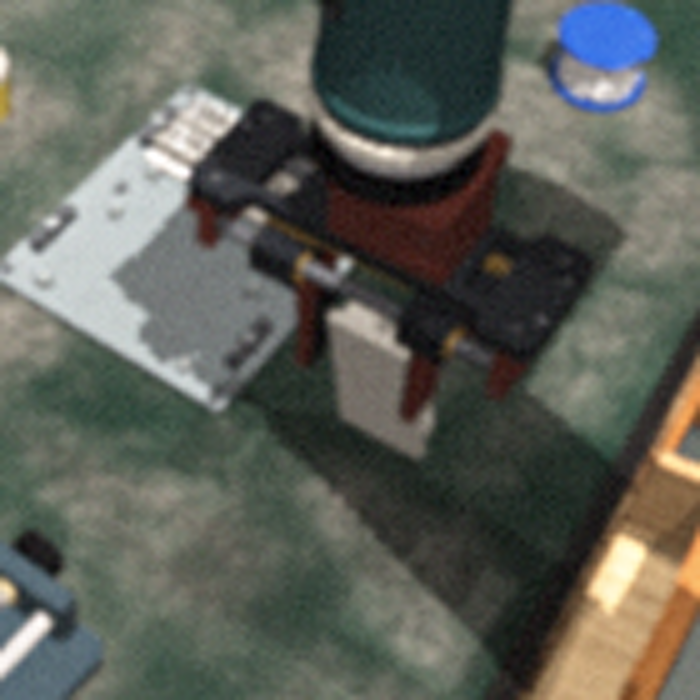

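The strip leans ~25° with the foot on the desk, pressing 2.8 N. I continue the lay-down arc.

```bash
python3 -m crank '[[0.4,0,-0.9,0,4.5],[0.8,0,-1.7,0,4.5],[1.3,0,-2.5,0,4.5],[1.9,0,-3.3,0,4.5],[2.5,0,-4,0,4.5],[3.2,0,-4.6,0,4.5],[3.2,0,-4.6,0,4.5]]' 3
python3 - <<'E'
from ang import *
plan([.435,0,.0811],-2.9)
c=manip.camera("scene");save(c,"s18.png",(140,280,220,360),5)
E
```

```text
time: 23.17
tool_pos: [0.438, 0.1006, 0.0377]
tool_rot: [-0.512, -0.488, 0.513, -0.487]
contact_force: [1.2, 0.5, -0.7]
finger_gap: 0.571
t 23.17 tcp [0.438  0.1006 0.0377] x [-0.  0. -1.] y [ 0.999 -0.05  -0.002] z [-0.05  -0.999  0.   ] q6 0.121 F [ 1.2  0.5 -0.7] gap cm 5.01
shift cm [-4.34  0.19 10.06] turn alternatives 0.001 -3.141
```

View pics/s18.png

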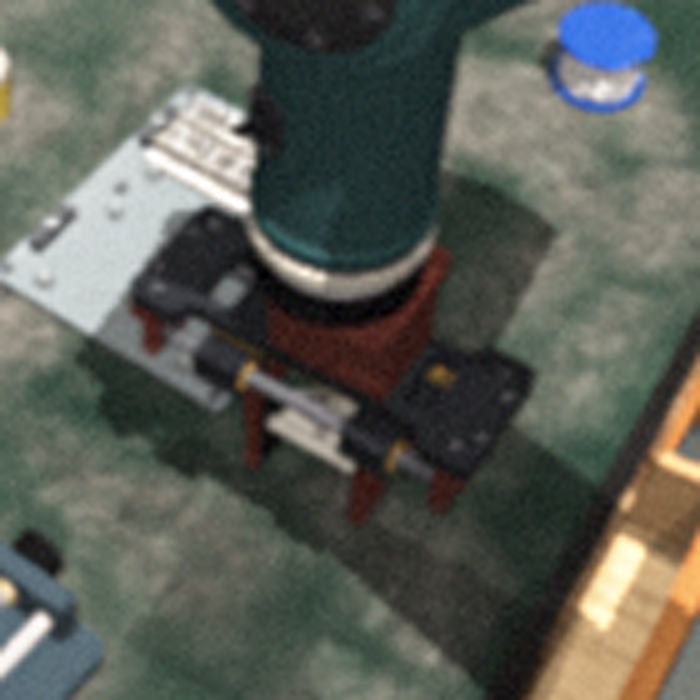

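```bash
python3 -m crank '[[0.6,0,-0.6,0,4.5],[1.3,0,-1.1,0,4.5],[2,0,-1.5,0,4.5],[2.7,0,-1.9,0,4.5],[3.3,0,-2.2,0,4.5],[3.8,0,-2.4,0,4.5],[4.2,0,-2.6,0,4.5],[4.4,0,-2.6,0,4.5],[4.4,0,-2.6,0,4.5]]' 3
python3 - <<'E'
from ang import *
plan([.435,0,.0811],-2.9)
c=manip.camera("scene");save(c,"s19.png",(140,280,220,360),5)
c=manip.camera("top");save(c,"t19.png",(200,320,180,320),5.5)
E
```

```text
time: 23.97
tool_pos: [0.4397, 0.1255, -0.0053]
tool_rot: [-0.512, -0.487, 0.513, -0.487]
contact_force: [0.5, 1.2, -0.7]
finger_gap: 0.566
t 23.97 tcp [ 0.4397  0.1255 -0.0053] x [-0. -0. -1.] y [ 0.999 -0.051 -0.001] z [-0.051 -0.999  0.   ] q6 0.178 F [ 0.5  1.2 -0.7] gap cm 4.97
shift cm [-8.64  0.16 12.56] turn alternatives -0.0 3.141
```

View pics/s19.png

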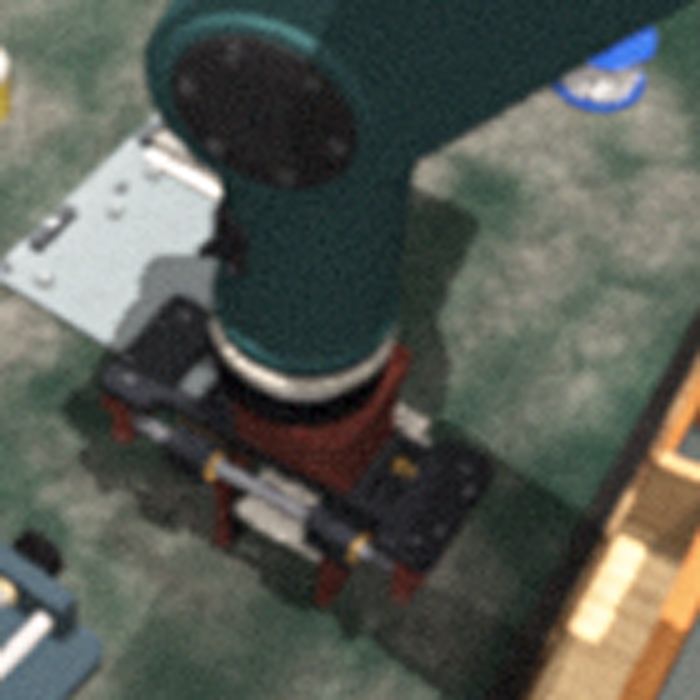

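View pics/t19.png

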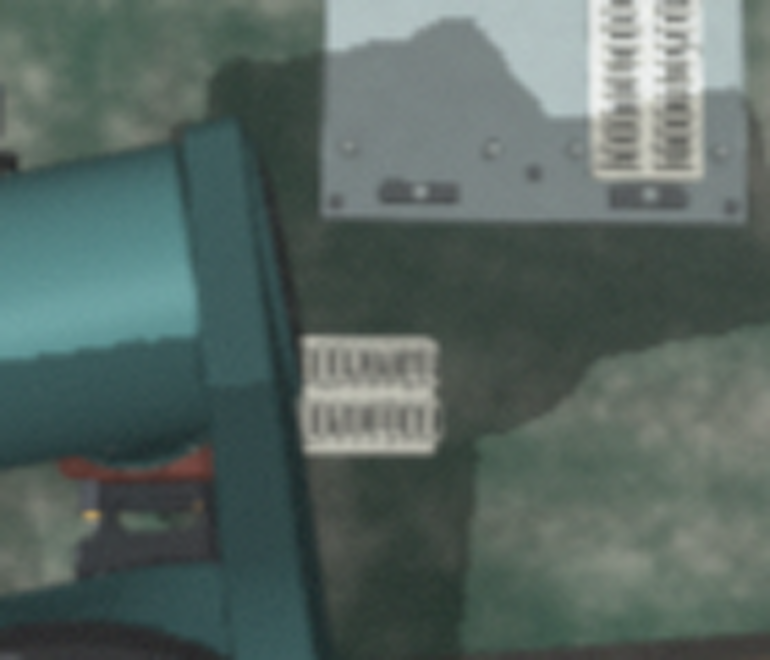

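Strip_b is now terminals up (top crop 370, 395). I press down slightly to be sure it is flat before releasing.

```bash
python3 -m crank '[[0.1,0,0,0,4.5],[0.2,0,0,0,4.5],[0.25,0,0,0,4.5],[0.25,0,0,0,4.5],[0.25,0,0,0,4.5]]' 3
python3 - <<'E'
from ang import *
c=manip.camera("scene");save(c,"s20.png",(210,280,220,310),8)
E
```

```text
time: 24.48
tool_pos: [0.4402, 0.1255, -0.0072]
tool_rot: [0.513, 0.487, -0.512, 0.487]
contact_force: [-0.7, 0.6, -0.5]
finger_gap: 0.565
```

View pics/s20.png

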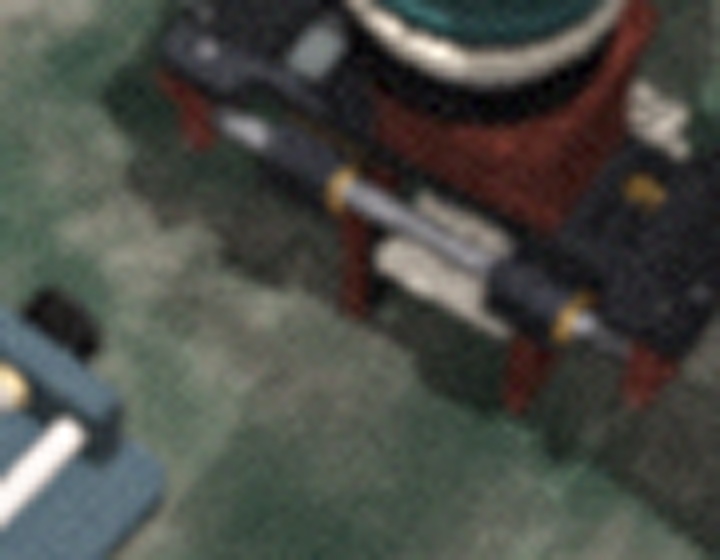

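```bash
python3 - <<'E'
from ang import *
c=manip.camera("scene")
print(yz(c,(251.4,282.6),.4155), yz(c,(243.5,267),.464))
E
```

```text
[0.1374275  0.05063307] [0.12867782 0.03355566]
```

```bash
python3 -m crank '[[0.1,0,0,0,4.5],[0.1,0,0,0,4.5]]' 3;python3 -m crank '[[0.1,0,0,0,4.5],[0.1,0,0,0,4.5]]' 3;python3 -m crank '[[0.1,0,0,0,4.5],[0.1,0,0,0,4.5]]' 3;python3 -m crank '[[0.1,0,0,0,4.5],[0.1,0,0,0,4.5]]' 3;
```

```text
time: 24.75
tool_pos: [0.4401, 0.1256, -0.0084]
tool_rot: [0.513, 0.487, -0.512, 0.487]
contact_force: [-0.6, 0.5, 0.5]
finger_gap: 0.565
time: 24.92
tool_pos: [0.4401, 0.1256, -0.0094]
tool_rot: [0.513, 0.487, -0.513, 0.487]
contact_force: [-0.2, 0.2, 0.7]
finger_gap: 0.566
time: 25.08
tool_pos: [0.44, 0.1256, -0.0105]
tool_rot: [-0.513, -0.487, 0.513, -0.487]
contact_force: [-0.1, 0.4, -0.1]
finger_gap: 0.566
time: 25.25
tool_pos: [0.44, 0.1256, -0.0115]
tool_rot: [-0.513, -0.487, 0.513, -0.487]
contact_force: [0.4, 0.5, -0.9]
finger_gap: 0.568
```

```bash
for i in 1 2 3 4; do python3 -m crank '[[0.1,0,0,0,4.5],[0.15,0,0,0,4.5]]' 3 | grep -E 'pos|force'; done; python3 - <<'E'
from ang import *
c=manip.camera("scene");save(c,"s21.png",(210,280,220,310),8)
E
```

```text
tool_pos: [0.44, 0.1256, -0.0129]
contact_force: [-0.1, 0.5, -0.1]
tool_pos: [0.44, 0.1256, -0.0144]
contact_force: [-0.6, 0.2, 0.5]
tool_pos: [0.44, 0.1256, -0.0159]
contact_force: [-0.9, 0.3, 0.2]
tool_pos: [0.44, 0.1256, -0.0174]
contact_force: [-0.4, 0.1, 0.1]
```

View pics/s21.png

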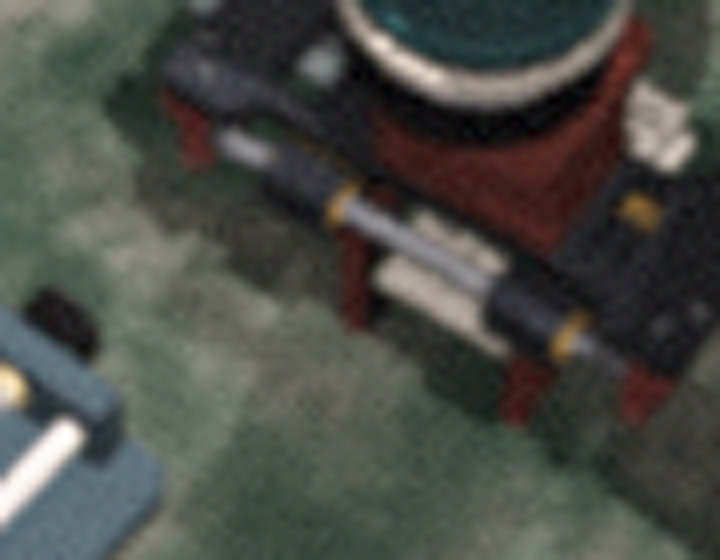

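```bash
python3 - <<'E'
from ang import *
c=manip.camera("scene")
print("tip near",yz(c,(262,285),.409),"tip far",yz(c,(250.2,264.3),.471))
print("strip end",yz(c,(253.7,283.5),.4155), yz(c,(244.5,267.3),.464))
for z in(0,.01,.02,.03): print(z,proj(c,[.409,.1256,z]),proj(c,[.4155,.138,z]))
E
```

```text
tip near [ 0.12933416 -0.00769653] tip far [ 0.12855167 -0.00535823]
strip end [0.13014299 0.02909409] [0.1267743  0.02617737]
0 [259.39302615 285.89929751] [261.88932511 281.2981903 ]
0.01 [257.41333278 286.16263679] [259.92041705 281.5249403 ]
0.02 [255.40092688 286.4303275 ] [257.91881275 281.75545578]
0.03 [253.35499085 286.7024784 ] [255.88369095 281.98983131]
```

The end is still held ~25 mm up because the strip sits high between the pads. Rather than drop it, I'll raise it upright again, let it stand free and regrip with only the fingertips so it can go fully flat.

```bash
python3 -m crank '[[-0.7,0,0.3,0,4.5],[-1.5,0,0.7,0,4.5],[-2.3,0,1.2,0,4.5],[-3,0,1.7,0,4.5],[-3.7,0,2.4,0,4.5],[-4.4,0,3.1,0,4.5],[-5,0,3.9,0,4.5],[-5.5,0,4.8,0,4.5],[-5.9,0,5.6,0,4.5],[-6,0,6.2,0,4.5],[-6,0,6.2,0,4.5]]' 3
python3 - <<'E'
from ang import *
plan([.435,0,.0811],-2.9)
c=manip.camera("scene");save(c,"s22.png",(160,300,220,360),5)
E
```

```text
time: 26.93
tool_pos: [0.437, 0.0624, 0.043]
tool_rot: [0.513, 0.487, -0.513, 0.487]
contact_force: [-0.6, 1.0, -1.0]
finger_gap: 0.569
t 26.93 tcp [0.437  0.0624 0.043 ] x [ 0. -0. -1.] y [ 0.999 -0.052  0.   ] z [-0.052 -0.999  0.   ] q6 0.038 F [-0.6  1.  -1. ] gap cm 4.99
shift cm [-3.81  0.13  6.25] turn alternatives -0.002 3.14
```

View pics/s22.png

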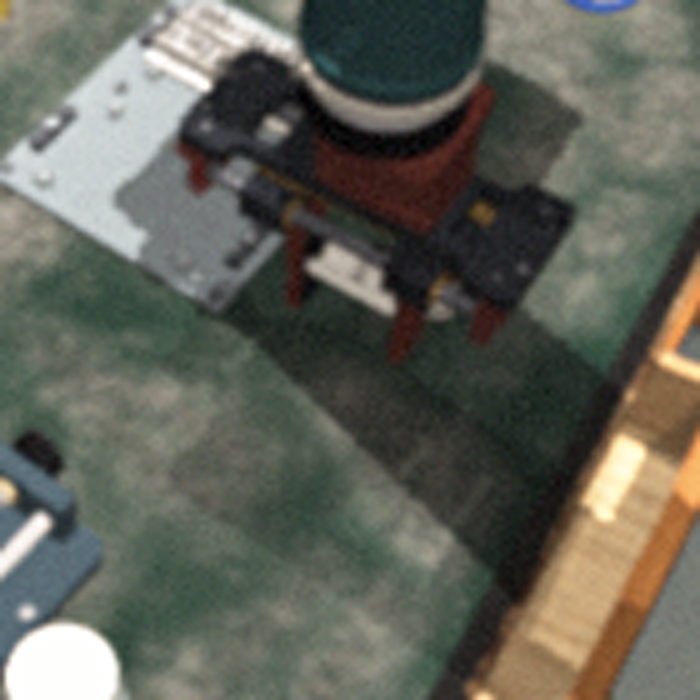

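```bash
python3 - <<'E'
from ang import *
c=manip.camera("top");save(c,"t23.png",(200,320,200,340),5.5)
c=manip.camera("scene");save(c,"s23.png",(200,240,270,320),14)
E
```

```text
(no output)
```

View pics/t23.png

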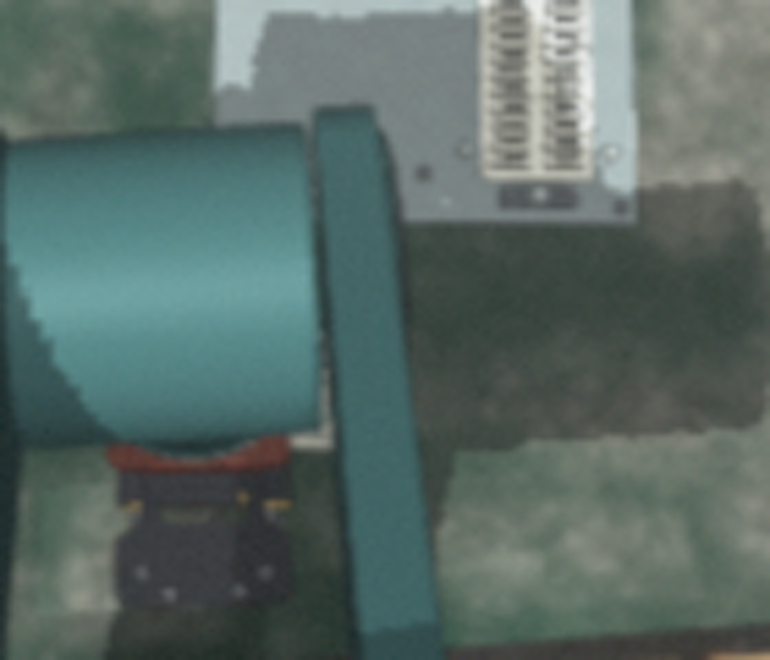

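View pics/s23.png

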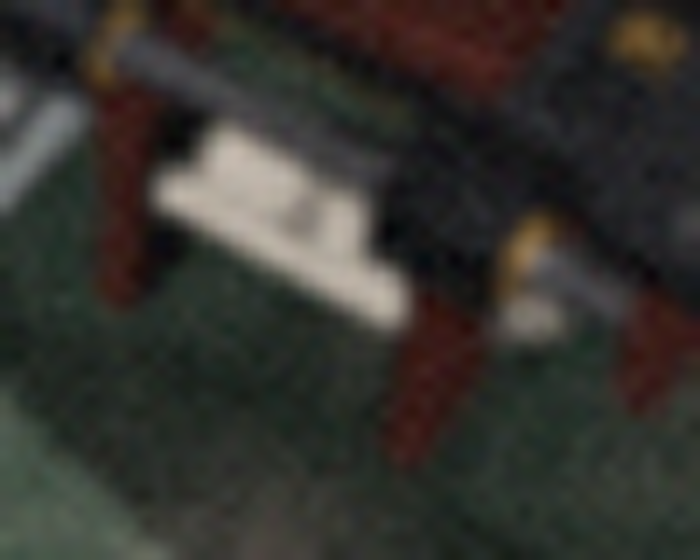

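Top view: the foot stayed put (col 260, y ≈ 0.013) while the tool moved to y = 0.062, so the tilt is ≈ 63°. I continue to vertical.

```bash
python3 -m crank '[[-0.2,0,0.5,0,4.5],[-0.4,0,1,0,4.5],[-0.5,0,1.6,0,4.5],[-0.6,0,2.2,0,4.5],[-0.6,0,2.8,0,4.5],[-0.6,0,3.4,0,4.5],[-0.6,0,4,0,4.5],[-0.6,0,4.6,0,4.5],[-0.5,0,5.2,0,4.5],[-0.4,0,5.6,0,4.5],[-0.4,0,5.6,0,4.5]]' 3
python3 - <<'E'
from ang import *
plan([.435,0,.0811],-2.9)
c=manip.camera("scene");save(c,"s24.png",(160,270,240,350),7)
c=manip.camera("top");save(c,"t24.png",(200,320,200,340),5.5)
E
```

```text
time: 28.0
tool_pos: [0.4339, 0.007, 0.0465]
tool_rot: [-0.513, -0.487, 0.513, -0.487]
contact_force: [0.4, 0.7, -1.1]
finger_gap: 0.569
t 28.0 tcp [0.4339 0.007  0.0465] x [-0.  0. -1.] y [ 0.999 -0.052 -0.   ] z [-0.052 -0.999 -0.   ] q6 -0.091 F [ 0.4  0.7 -1.1] gap cm 5.0
shift cm [-3.46  0.14  0.69] turn alternatives -0.001 3.14
```

View pics/s24.png

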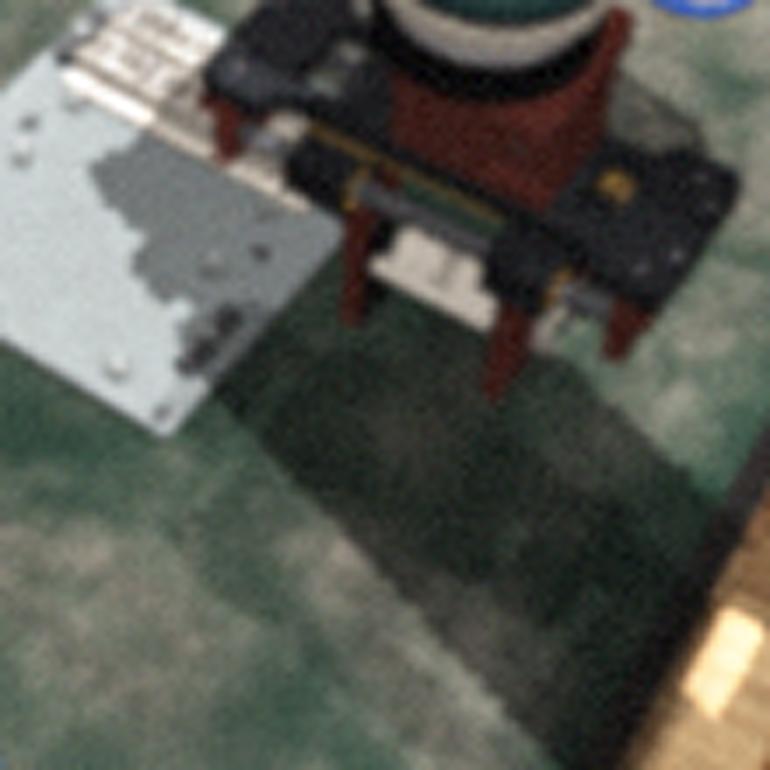

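View pics/t24.png

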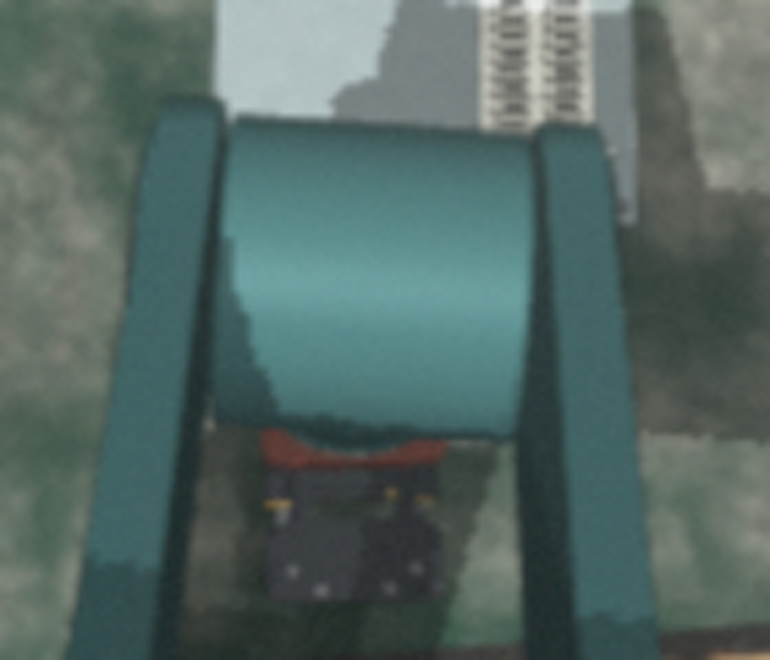

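```bash
python3 - <<'E'
from ang import *
c=manip.camera("scene");save(c,"s25.png",(190,225,280,330),14)
print("piece",yz(c,(208.6,320),.409),"end mid",yz(c,(202.6,301.4),.434),"tips",yz(c,(217.1,310.3),.403),yz(c,(205.7,290),.465))
c=manip.camera("top"); print("top edge", back(c,(200+439/5.5,200+450/5.5),.03),back(c,(200+439/5.5,200+500/5.5),.03))
E
```

```text
piece [-0.08408811 -0.02168254] end mid [0.00973665 0.09160184] tips [0.01156781 0.05336775] [0.00744733 0.05497194]
top edge [ 0.40879203 -0.03862859  0.03      ] [ 0.40719805 -0.06037604  0.03      ]
```

View pics/s25.png

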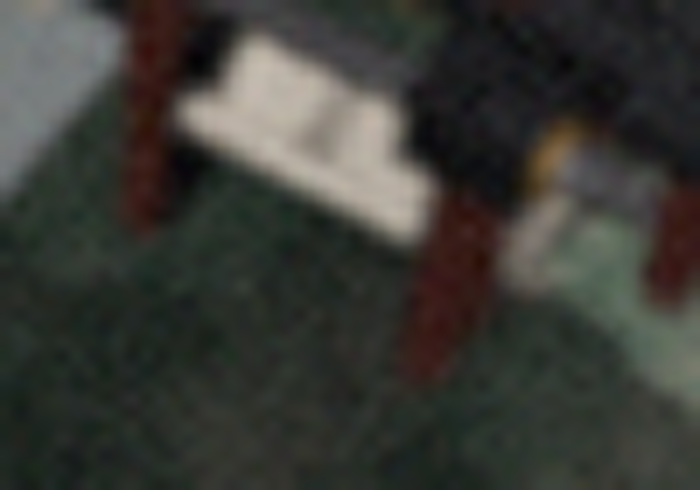

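Now I see it: the strip is stuck in the pads at roughly 45°, the foot trailing toward −y. I'll turn the tool so the foot points at the jig's fixed front edge (8 mm high) and use that edge as a foot stop to bring it upright.

```bash
python3 - <<'E'
from h import *
plan([.39,.02,.0615],85.1)
E
python3 -m crank '[[-1,0,0,0,4.5],[-1.6,-0.3,0,-0.1,4.5],[-1.6,-0.8,-0.2,-0.22,4.5],[-1.6,-1.4,-0.3,-0.34,4.5],[-1.6,-2,-0.5,-0.46,4.5],[-1.6,-2.6,-0.7,-0.58,4.5],[-1.6,-3.2,-0.9,-0.7,4.5],[-1.6,-3.8,-1,-0.82,4.5],[-1.6,-4.2,-1.1,-0.94,4.5],[-1.6,-4.4,-1.1,-1.06,4.5],[-1.6,-4.4,-1.1,-1.18,4.5],[-1.6,-4.4,-1.1,-1.3,4.5]]' 12
python3 -m crank '[[0,0,0,-0.1,4.5],[0,0,0,-0.2,4.5],[0,0,0,-0.235,4.5],[0,0,0,-0.235,4.5]]' 12
python3 - <<'E'
from ang import *
plan([.39,.02,.0615],85.1)
c=manip.camera("scene");save(c,"s26.png",(150,280,230,360),5.8)
E
```

```text
t 28.2 tcp [0.434  0.0079 0.0466] x [-0.  0. -1.] y [ 0.999 -0.051 -0.   ] z [-0.051 -0.999 -0.   ] q6 -0.091 F [ 0.3 -0.1 -1.1] gap cm 4.99
shift cm [-1.49 -4.45 -0.98] turn alternatives -1.536 1.605
time: 29.2
tool_pos: [0.3904, 0.0214, 0.0627]
tool_rot: [0.111, 0.698, -0.111, 0.698]
contact_force: [0.0, 0.3, -1.2]
finger_gap: 0.568
time: 29.53
tool_pos: [0.3906, 0.0213, 0.0627]
tool_rot: [0.03, 0.706, -0.03, 0.706]
contact_force: [-0.3, 0.1, -1.6]
finger_gap: 0.569
t 29.53 tcp [0.3906 0.0213 0.0627] x [ 0.  0. -1.] y [0.085 0.996 0.   ] z [ 0.996 -0.085  0.   ] q6 -1.609 F [-0.3  0.1 -1.6] gap cm 5.0
shift cm [ 0.12 -0.13 -0.05] turn alternatives 0.001 -3.141
```

View pics/s26.png

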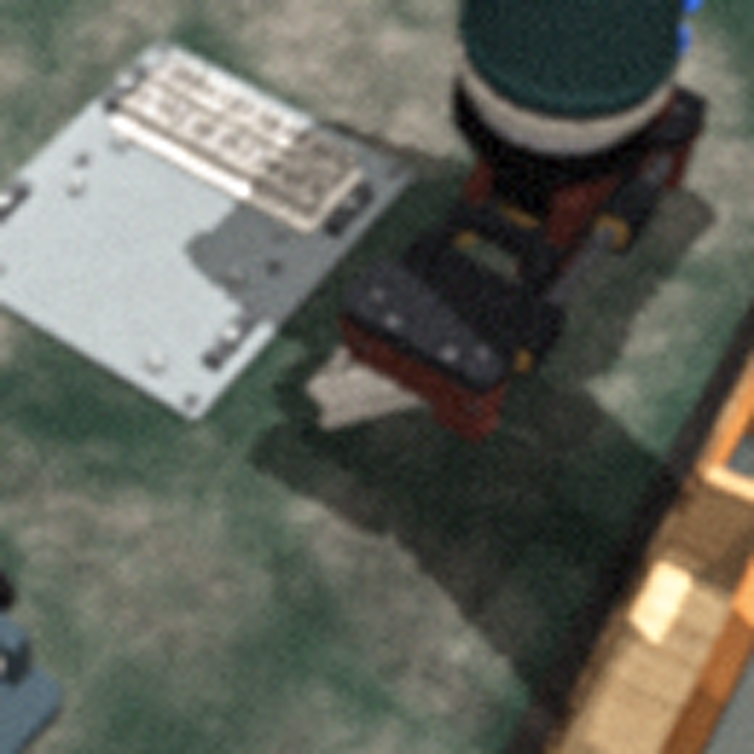

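```bash
cat >> ang.py <<'E'
def xz(c,rc,y):
    f=lambda v: proj(c,[v[0],y,v[1]])-np.array(rc)
    return least_squares(f,[.45,.03]).x
E
python3 - <<'E'
from ang import *
c=manip.camera("scene")
for rc in((224.1,286),(216.4,283.1),(219.5,304.5)): print(xz(c,rc,.046))
E
```

```text
[0.45387677 0.02529232]
[0.46450302 0.05226649]
[0.40580098 0.08170084]
```

```bash
python3 -m crank '[[0.7,0,0.3,0,4.5],[1.4,0,0.8,0,4.5],[1.9,0,1.3,0,4.5],[2.2,0,1.8,0,4.5],[2.2,0,1.8,0,4.5]]' 12
python3 - <<'E'
from ang import *
plan([.39,.02,.0615],85.1)
c=manip.camera("scene");save(c,"s27.png",(170,250,230,340),7)
E
```

```text
time: 30.05
tool_pos: [0.4076, 0.0195, 0.0395]
tool_rot: [0.031, 0.708, -0.031, 0.705]
contact_force: [0.2, -0.6, 0.1]
finger_gap: 0.567
t 30.05 tcp [0.4076 0.0195 0.0395] x [-0.  0. -1.] y [0.087 0.996 0.   ] z [ 0.996 -0.087 -0.004] q6 -1.606 F [ 0.2 -0.6  0.1] gap cm 4.97
shift cm [-2.19 -0.11 -1.77] turn alternatives -0.002 3.14
```

View pics/s27.png

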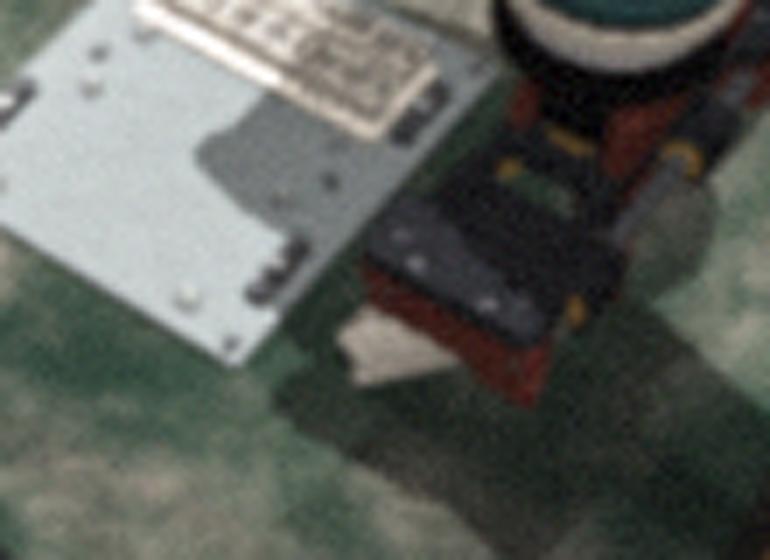

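```bash
python3 -m crank '[[0,0,0.7,0,4.5],[0,0,1.4,0,4.5],[0,0,2.1,0,4.5],[0,0,2.8,0,4.5],[0,0,3.4,0,4.5],[0,0,4,0,4.5],[0,0,4.6,0,4.5],[0,0,5,0,4.5]]' 3
python3 - <<'E'
from ang import *
plan([.39,.02,.0615],85.1)
c=manip.camera("scene");save(c,"s28.png",(150,250,210,320),7)
E
```

```text
time: 30.77
tool_pos: [0.4588, 0.0151, 0.0407]
tool_rot: [0.031, 0.707, -0.031, 0.706]
contact_force: [-3.5, 0.7, 3.4]
finger_gap: 0.572
t 30.77 tcp [0.4588 0.0151 0.0407] x [-0.  0. -1.] y [0.087 0.996 0.   ] z [ 0.996 -0.087 -0.   ] q6 -1.602 F [-3.5  0.7  3.4] gap cm 5.02
shift cm [-2.07 -0.1  -6.9 ] turn alternatives -0.001 3.14
```

View pics/s28.png

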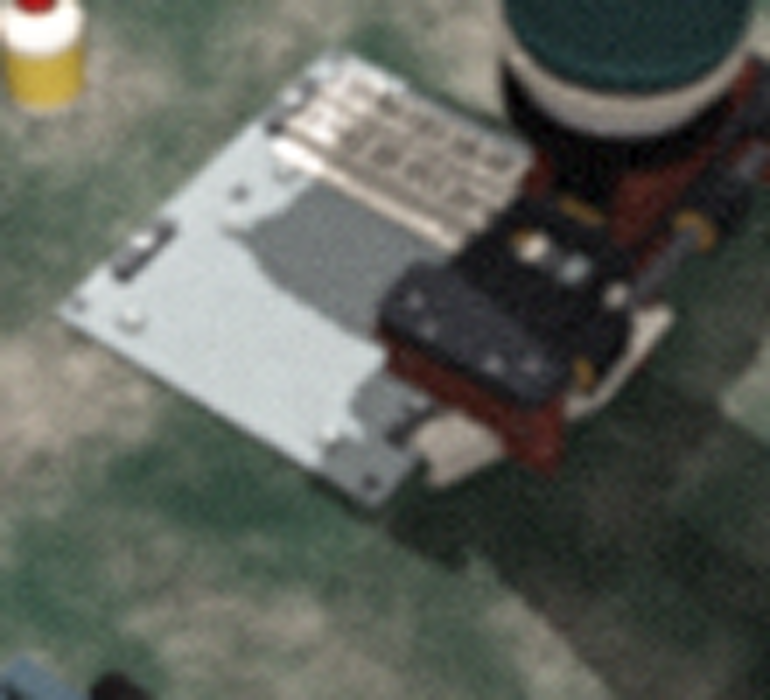

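Foot is blocked by the jig edge (force −3.5 N in x). I rotate it up around that edge.

```bash
python3 -m crank '[[-0.3,0,0.5,0,4.5],[-0.6,0,1,0,4.5],[-0.85,0,1.5,0,4.5],[-1.05,0,2,0,4.5],[-1.2,0,2.5,0,4.5],[-1.3,0,3,0,4.5],[-1.4,0,3.5,0,4.5],[-1.4,0,3.5,0,4.5]]' 3
python3 - <<'E'
from ang import *
plan([.39,.02,.0615],85.1)
c=manip.camera("scene");save(c,"s29.png",(150,250,210,320),7)
E
```

```text
time: 31.48
tool_pos: [0.4952, 0.0118, 0.055]
tool_rot: [0.031, 0.706, -0.031, 0.707]
contact_force: [0.8, 0.5, -1.1]
finger_gap: 0.567
t 31.48 tcp [0.4952 0.0118 0.055 ] x [ 0. -0. -1.] y [0.087 0.996 0.   ] z [ 0.996 -0.087  0.002] q6 -1.6 F [ 0.8  0.5 -1.1] gap cm 4.98
shift cm [ -0.67  -0.1  -10.54] turn alternatives -0.001 3.14
```

View pics/s29.png

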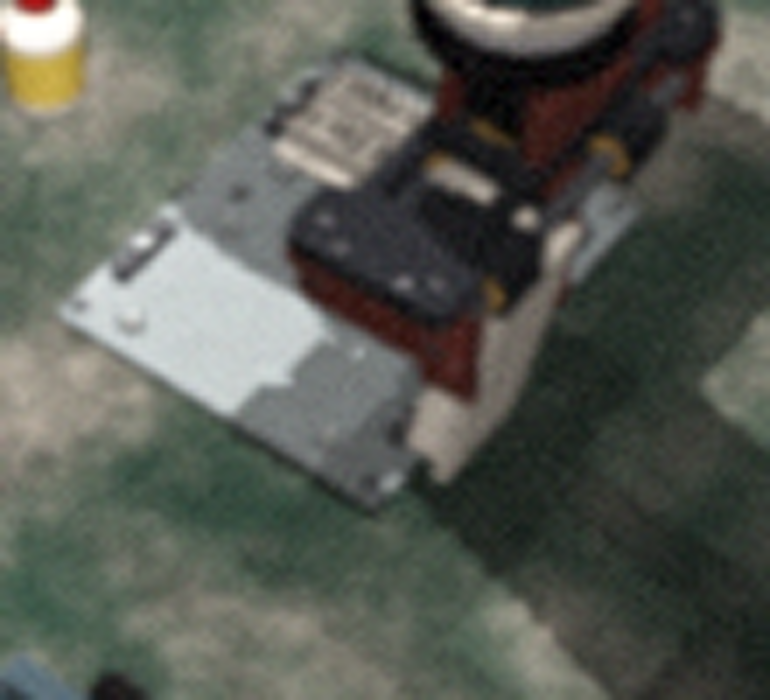

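```bash
python3 - <<'E'
from ang import *
c=manip.camera("scene")
h=xz(c,(218.1,272.4),.037); print(h)
for y in(.037,-.013): print(y,xz(c,(150+225/7-.5,210+578/7-.5),y), xz(c,(150+400/7-.5,210+505/7-.5),y))
print(back(c,(218.1,272.4),0))
E
```

```text
[0.49983136 0.00818406]
0.037 [0.45488442 0.18637403] [0.47541056 0.07653176]
-0.013 [0.4759225  0.12540736] [0.49837691 0.00524627]
[0.50249181 0.03173398 0.        ]
```

```bash
python3 -m crank '[[0,0,0.4,0,4.5],[0,0,0.8,0,4.5],[0,0,1.1,0,4.5],[0.2,0,1.1,0,4.5],[0.4,0,1.1,0,4.5],[0.4,0,1.1,0,4.5]]' 3
python3 - <<'E'
from ang import *
plan([.39,.02,.0615],85.1)
c=manip.camera("scene");save(c,"s30.png",(150,250,210,320),7)
E
```

```text
time: 32.08
tool_pos: [0.5045, 0.011, 0.0505]
tool_rot: [0.031, 0.706, -0.031, 0.707]
contact_force: [0.7, -0.2, 0.4]
finger_gap: 0.57
t 32.08 tcp [0.5045 0.011  0.0505] x [ 0.  0. -1.] y [0.087 0.996 0.   ] z [ 0.996 -0.087  0.001] q6 -1.599 F [ 0.7 -0.2  0.4] gap cm 5.01
shift cm [ -1.1   -0.1  -11.49] turn alternatives -0.001 3.14
```

View pics/s30.png

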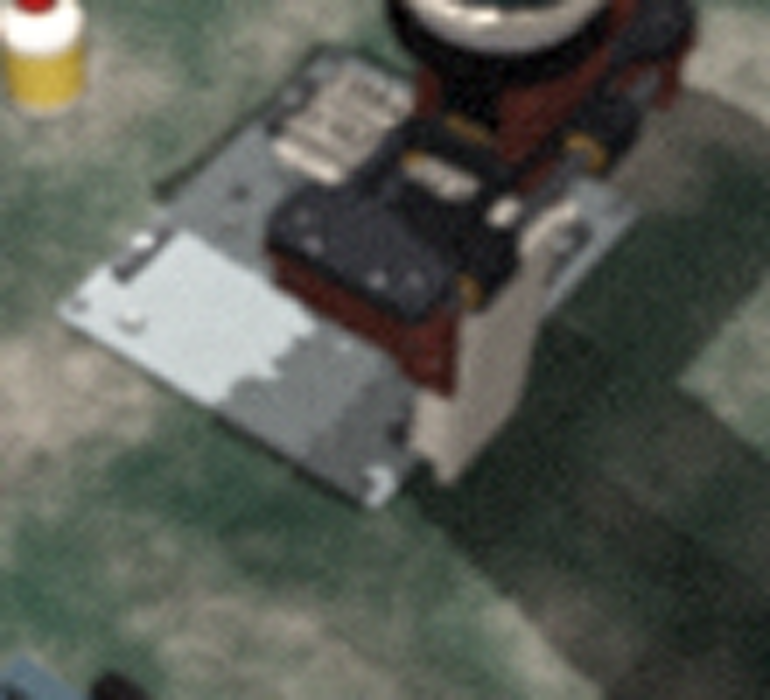

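```bash
python3 - <<'E'
from ang import *
c=manip.camera("scene")
N=lambda u,v:(150+v/7-.5,210+u/7-.5)
a=xz(c,N(445,478),.036);b=xz(c,N(520,405),-.014);t=xz(c,N(577,207),-.014); print(a,b,t)
# predicted vertical edge through b
for z in(0,.124): 
    q=proj(c,[b[0],-.014,z]); print((q[1]-210+.5)*7,(q[0]-150+.5)*7)
E
```

```text
[0.49834755 0.00955662] [0.49203915 0.00518145] [0.47757073 0.13333263]
519.2031289049189 412.79345590653827
540.0970876895316 208.44905502910177
```

```bash
python3 -m crank '[[0,0,0.3,0,4.5],[0,0,0.6,0,4.5],[0,0,0.8,0,4.5],[0.2,0,0.8,0,4.5],[0.4,0,0.8,0,4.5],[0.6,0,0.8,0,4.5],[0.6,0,0.8,0,4.5]]' 3
python3 - <<'E'
from ang import *
c=manip.camera("scene");save(c,"s31.png",(150,230,250,310),11)
E
```

```text
time: 32.77
tool_pos: [0.5123, 0.0104, 0.0444]
tool_rot: [0.031, 0.706, -0.031, 0.707]
contact_force: [0.8, -0.8, 1.5]
finger_gap: 0.569
```

View pics/s31.png

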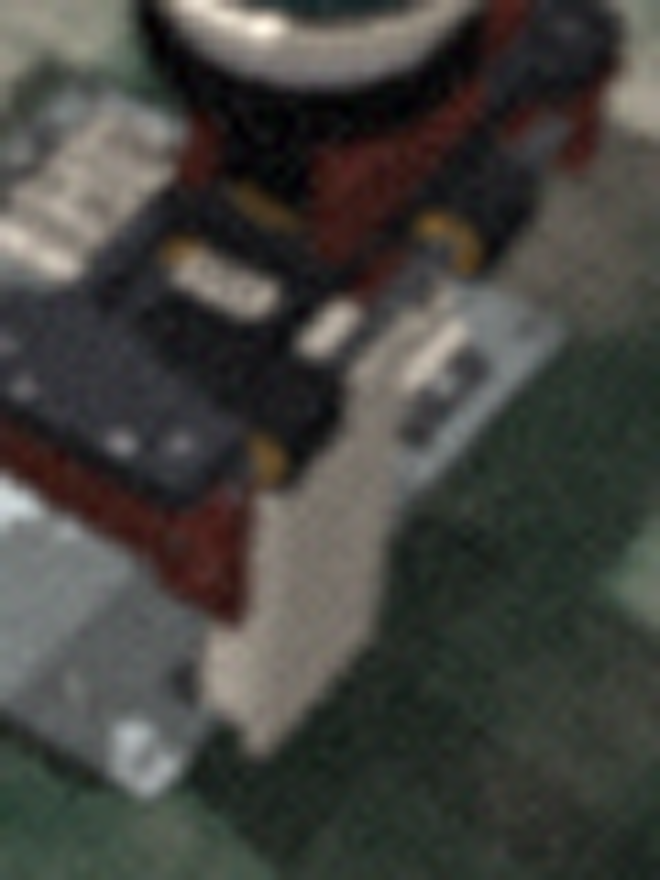

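```bash
python3 - <<'E'
from ang import *
c=manip.camera("scene")
N=lambda u,v:(150+v/11-.5,250+u/11-.5)
b=xz(c,N(376,640),-.0145);print(b, xz(c,N(262,750),.0355))
for z in(0,.04,.08,.124):
    q=proj(c,[b[0],-.0145,z]); print(z,((q[1]-250+.5)*11).round(),((q[0]-150+.5)*11).round())
print(manip.state()["tool_pos"])
E
```

```text
[0.49247962 0.00281199] [0.49786705 0.00980222]
0 375.0 647.0
0.04 385.0 550.0
0.08 396.0 447.0
0.124 408.0 325.0
[0.51211535 0.01040576 0.0443997 ]
```

Right edge of the strip follows the predicted vertical line within 1–2°. I back it off the jig edge on a firm grip, set it down and press lightly to square it on the desk.

```bash
python3 -m crank '[[0,0,0,0,4.5],[0,0,0,0,4.5],[-0.4,0,0,0,4.5],[-0.8,0,0,0,4.5],[-0.8,0,-0.6,0,4.5],[-0.8,0,-1.4,0,4.5],[-0.8,0,-2,0,4.5],[-0.8,0,-2,0,4.5],[-0.4,0,-2,0,4.5],[0,0,-2,0,4.5],[0.1,0,-2,0,4.5]]' 12
python3 -m crank '[[0,0,0,0,4.5],[0,0,0,0,4.5],[0.15,0,0,0,4.5],[0.3,0,0,0,4.5],[0.45,0,0,0,4.5],[0.45,0,0,0,4.5]]' 3
python3 - <<'E'
from ang import *
c=manip.camera("scene");save(c,"s32.png",(150,230,250,320),11)
E
```

```text
time: 33.78
tool_pos: [0.4922, 0.0121, 0.043]
tool_rot: [0.031, 0.707, -0.031, 0.706]
contact_force: [-0.6, 0.8, -0.8]
finger_gap: 0.567
time: 34.28
tool_pos: [0.4921, 0.0122, 0.0389]
tool_rot: [0.031, 0.707, -0.031, 0.706]
contact_force: [-0.1, 0.1, -1.1]
finger_gap: 0.573
```

View pics/s32.png

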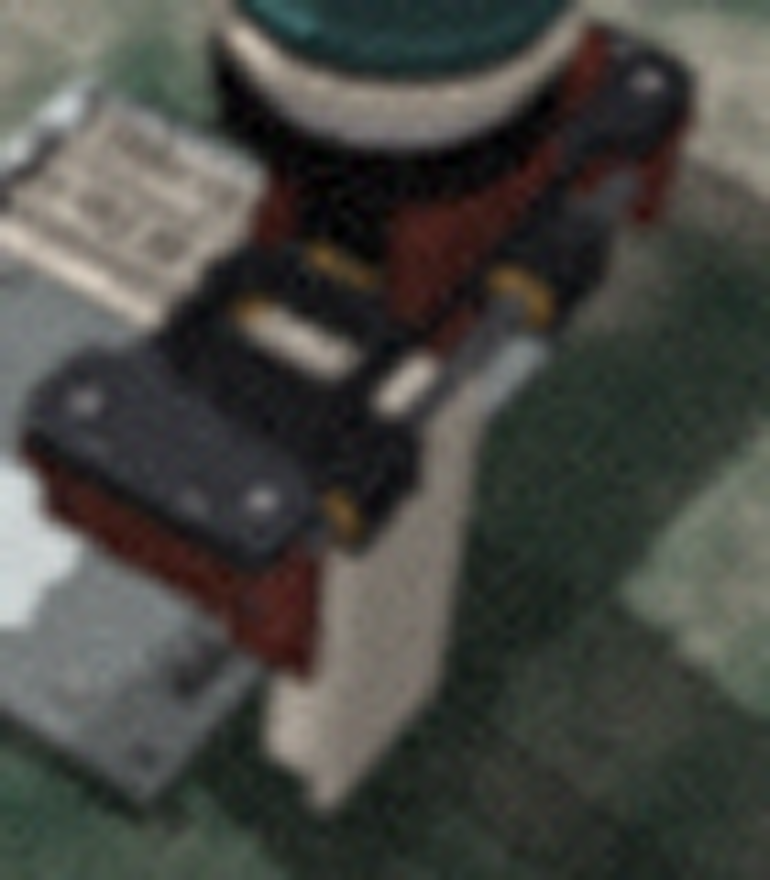

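Fz is −1.1 N, so the foot is still in the air; it had been resting on the plate's edge. I lower further.

```bash
for i in 1 2 3; do python3 -m crank '[[0.15,0,0,0,4.5],[0.25,0,0,0,4.5],[0.25,0,0,0,4.5]]' 3 | grep -E "time|pos|force"; done
python3 - <<'E'
from ang import *
c=manip.camera("scene");save(c,"s33.png",(150,230,250,320),11)
E
```

```text
time: 34.58
tool_pos: [0.4924, 0.0121, 0.0366]
contact_force: [0.1, -0.2, -1.8]
time: 34.83
tool_pos: [0.4932, 0.0121, 0.0344]
contact_force: [2.3, 0.1, 2.5]
time: 35.08
tool_pos: [0.4925, 0.0121, 0.0316]
contact_force: [1.5, 0.4, 2.7]
```

View pics/s33.png

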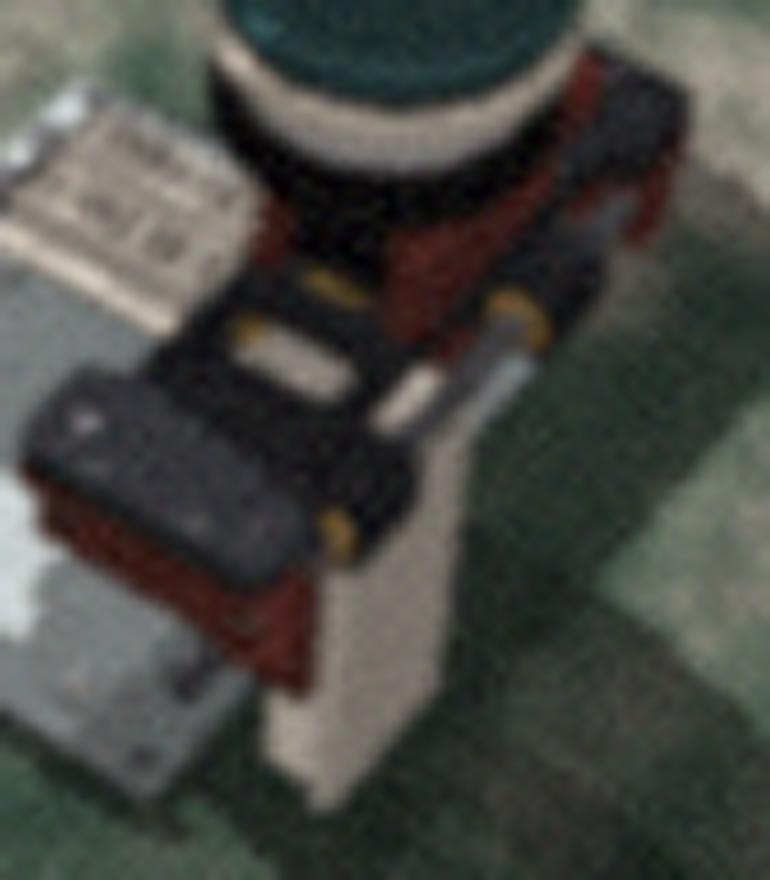

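```bash
python3 - <<'E'
from ang import *
c=manip.camera("scene")
N=lambda u,v:(150+v/11-.5,250+u/11-.5)
b=xz(c,N(442,690),-.013);print(b, xz(c,N(322,808),.037))
for z in(0,.04,.08,.105,.124):
    q=proj(c,[b[0],-.013,z]); print(z,((q[1]-250+.5)*11).round(),((q[0]-150+.5)*11).round())
print(manip.state()["tool_pos"],manip.state()["contact_force"])
E
```

```text
[ 0.47206678 -0.00249196] [4.79373611e-01 4.33202675e-04]
0 443.0 684.0
0.04 455.0 588.0
0.08 468.0 485.0
0.105 476.0 417.0
0.124 483.0 364.0
[0.49239176 0.01213829 0.03162983] [ 2.02924017 -0.6969048   2.4534529 ]
```

Vertical within ~1°, foot on desk. I release gently.

```bash
python3 -m crank '[[0,0,0,0,5.2],[0,0,0,0,5.5],[0,0,0,0,5.8],[0,0,0,0,6]]' 3
python3 - <<'E'
from ang import *
plan([.39,.02,.0615],85.1)
c=manip.camera("scene");save(c,"s34.png",(150,230,250,320),11)
E
```

```text
time: 35.52
tool_pos: [0.4916, 0.0122, 0.0314]
tool_rot: [0.031, 0.707, -0.031, 0.706]
contact_force: [-0.7, 0.4, -0.6]
finger_gap: 0.674
t 35.52 tcp [0.4916 0.0122 0.0314] x [-0.  0. -1.] y [0.087 0.996 0.   ] z [ 0.996 -0.087 -0.001] q6 -1.6 F [-0.7  0.4 -0.6] gap cm 5.92
shift cm [ -3.    -0.1  -10.19] turn alternatives -0.001 3.14
```

View pics/s34.png

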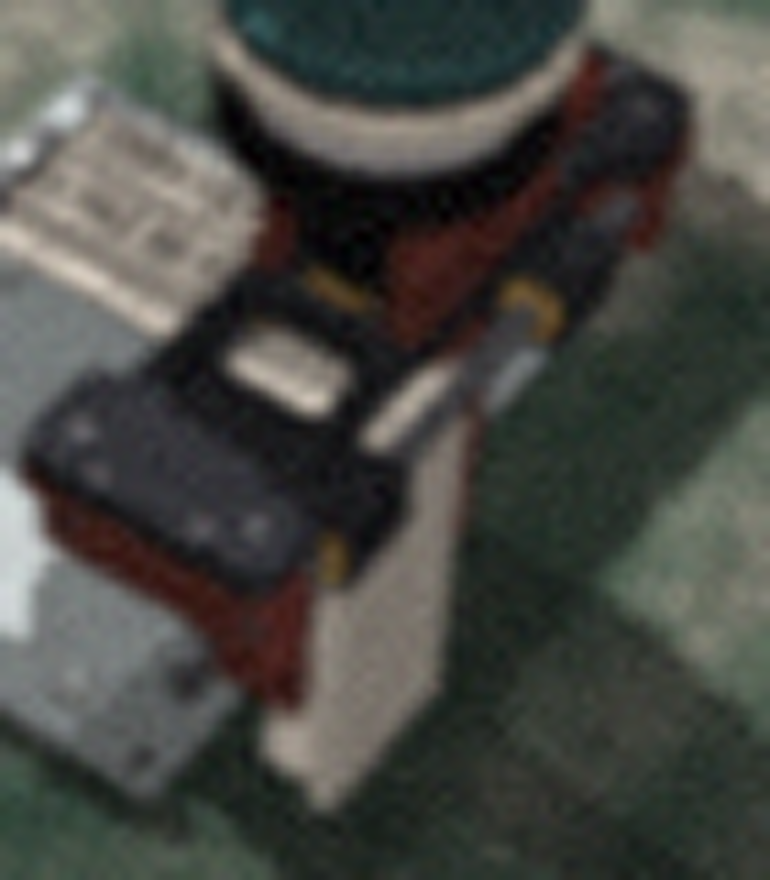

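strip_b stands freely. I raise the tool so only the fingertips hold its top ~11 mm, and regrip.

```bash
python3 -m crank '[[-1,0,-0.2,0,6],[-3,0,-0.2,0,6],[-5,0,-0.2,0,6],[-6,0,-0.2,0,6],[-6.4,0,-0.2,0,6],[-6.4,0,-0.2,0,6],[-6.4,0,-0.2,0,4.5],[-6.4,0,-0.2,0,4.5],[-6.4,0,-0.2,0,4.5],[-6.4,0,-0.2,0,4.5],[-6.4,0,-0.2,0,4.5]]' 12
python3 - <<'E'
from ang import *
plan([.44,-.01,.11],-2.9)
c=manip.camera("scene");save(c,"s35.png",(120,230,240,340),7)
E
```

```text
time: 36.48
tool_pos: [0.4897, 0.0124, 0.095]
tool_rot: [0.031, 0.707, -0.031, 0.706]
contact_force: [0.0, 0.4, -1.2]
finger_gap: 0.567
t 36.48 tcp [0.4897 0.0124 0.095 ] x [-0.  0. -1.] y [0.087 0.996 0.   ] z [ 0.996 -0.087 -0.002] q6 -1.6 F [ 0.   0.4 -1.2] gap cm 4.97
shift cm [-1.49 -2.66 -4.76] turn alternatives 1.535 -1.607
```

View pics/s35.png

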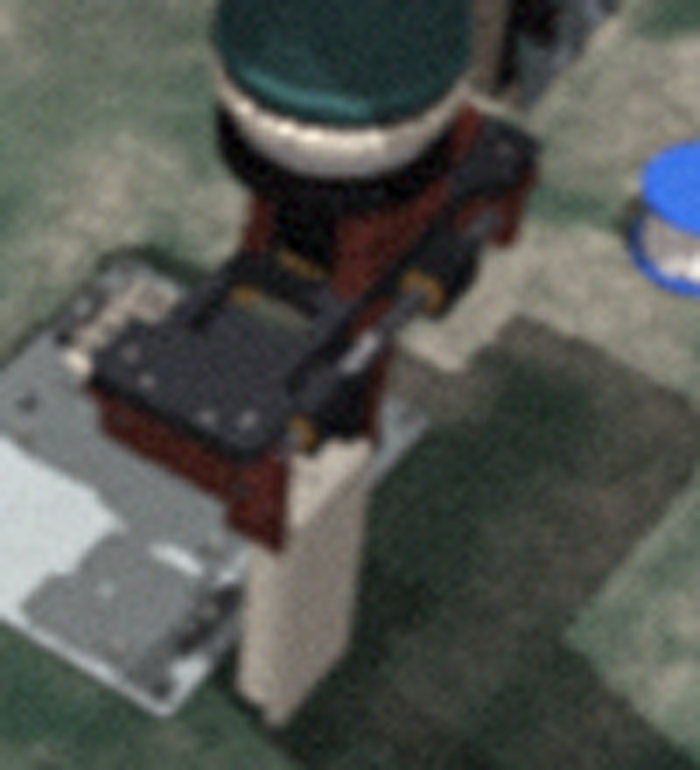

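```bash
python3 -m crank '[[-0.7,0,0,0,4.5],[-1.4,-0.2,-0.4,0.12,4.5],[-1.5,-0.5,-0.9,0.24,4.5],[-1.5,-0.8,-1.5,0.36,4.5],[-1.5,-1.2,-2.2,0.48,4.5],[-1.5,-1.6,-2.9,0.6,4.5],[-1.5,-2,-3.6,0.72,4.5],[-1.5,-2.3,-4.2,0.84,4.5],[-1.5,-2.6,-4.6,0.96,4.5],[-1.5,-2.7,-4.8,1.08,4.5],[-1.5,-2.7,-4.8,1.2,4.5],[-1.5,-2.7,-4.8,1.32,4.5]]' 12
python3 -m crank '[[0,0,0,0.11,4.5],[0,0,0,0.215,4.5],[0.5,0,0,0.215,4.5],[1,0,0,0.215,4.5],[1.3,0,0,0.215,4.5],[1.3,0,0,0.215,4.5]]' 12
python3 - <<'E'
from ang import *
plan([.44,-.01,.095],-2.9)
c=manip.camera("scene");save(c,"s36.png",(130,240,250,350),7)
E
```

```text
time: 37.53
tool_pos: [0.44, -0.0105, 0.1111]
tool_rot: [0.459, 0.538, -0.459, 0.538]
contact_force: [0.8, -0.7, -0.5]
finger_gap: 0.567
time: 38.03
tool_pos: [0.4393, -0.0103, 0.0968]
tool_rot: [-0.512, -0.488, 0.512, -0.487]
contact_force: [-2.0, 0.7, -1.1]
finger_gap: 0.569
t 38.03 tcp [ 0.4393 -0.0103  0.0968] x [-0.  0. -1.] y [ 0.999 -0.049 -0.002] z [-0.049 -0.999 -0.   ] q6 -0.132 F [-2.   0.7 -1.1] gap cm 5.0
shift cm [ 0.18  0.06 -0.03] turn alternatives 0.002 -3.14
```

View pics/s36.png

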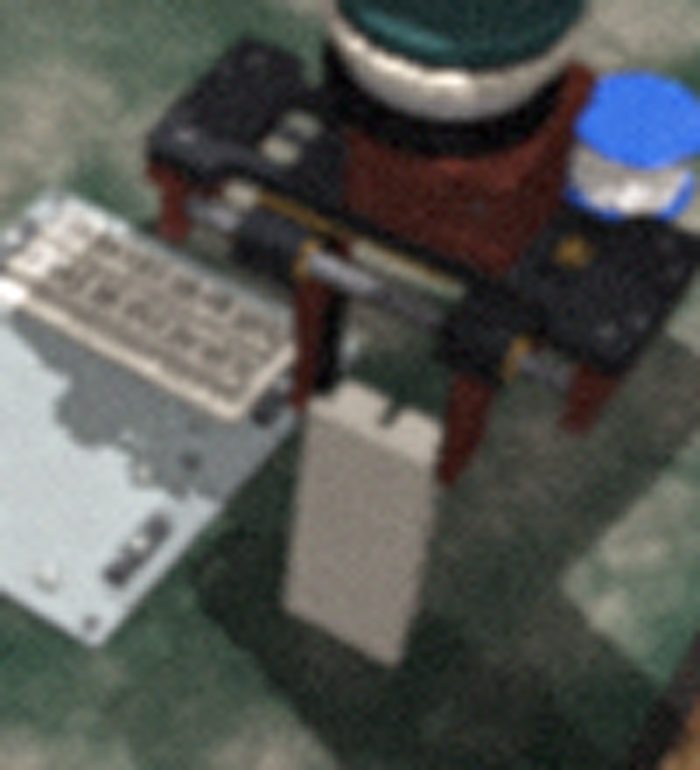

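Clear view: the strip hangs by its top 11 mm, foot just above the desk. I lower it to contact and lay it over along the arc.

```bash
python3 -m crank '[[0.2,0,0,0,4.5],[0.35,0,0,0,4.5],[0.35,0,-0.7,0,4.5],[0.35,0,-1.4,0,4.5],[0.35,0,-2.1,0,4.5],[0.45,0,-2.8,0,4.5],[0.55,0,-3.5,0,4.5],[0.7,0,-4.1,0,4.5],[0.9,0,-4.8,0,4.5],[1.1,0,-5.4,0,4.5],[1.35,0,-6.05,0,4.5],[1.35,0,-6.05,0,4.5]]' 3
python3 - <<'E'
from ang import *
c=manip.camera("scene");save(c,"s37.png",(150,260,250,350),7)
E
```

```text
time: 39.08
tool_pos: [0.4431, 0.0512, 0.0837]
tool_rot: [0.512, 0.487, -0.512, 0.487]
contact_force: [-0.2, 1.6, 1.5]
finger_gap: 0.565
```

View pics/s37.png

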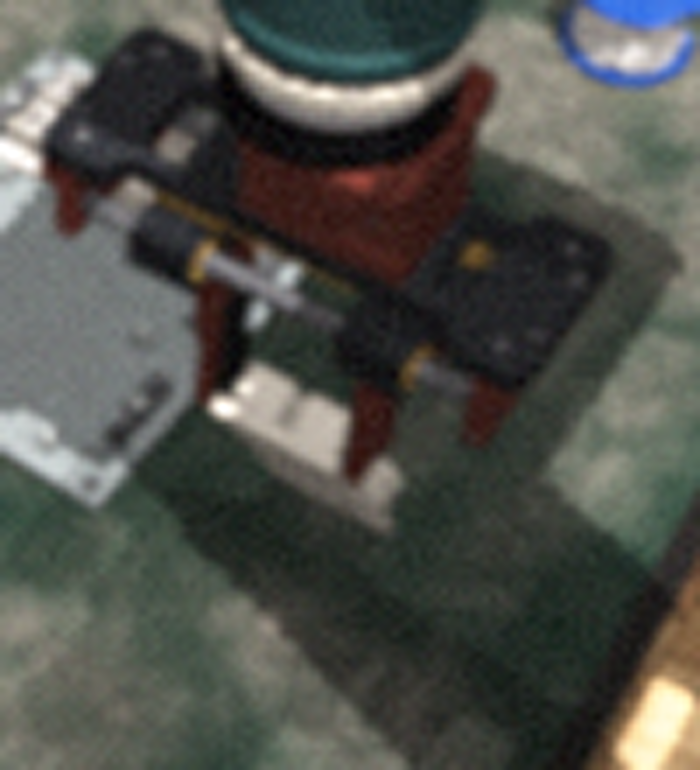

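```bash
python3 -m crank '[[0.3,0,-0.6,0,4.5],[0.7,0,-1.2,0,4.5],[1.05,0,-1.8,0,4.5],[1.5,0,-2.4,0,4.5],[1.95,0,-2.9,0,4.5],[2.4,0,-3.4,0,4.5],[2.95,0,-3.9,0,4.5],[3.5,0,-4.35,0,4.5],[4.1,0,-4.8,0,4.5],[4.8,0,-5.3,0,4.5],[5.5,0,-5.7,0,4.5],[5.5,0,-5.7,0,4.5]]' 3
python3 - <<'E'
from ang import *
c=manip.camera("scene");save(c,"s38.png",(170,280,230,330),7)
E
```

```text
time: 40.13
tool_pos: [0.4452, 0.1074, 0.0277]
tool_rot: [-0.512, -0.488, 0.513, -0.487]
contact_force: [-0.6, 0.2, -1.6]
finger_gap: 0.571
```

View pics/s38.png

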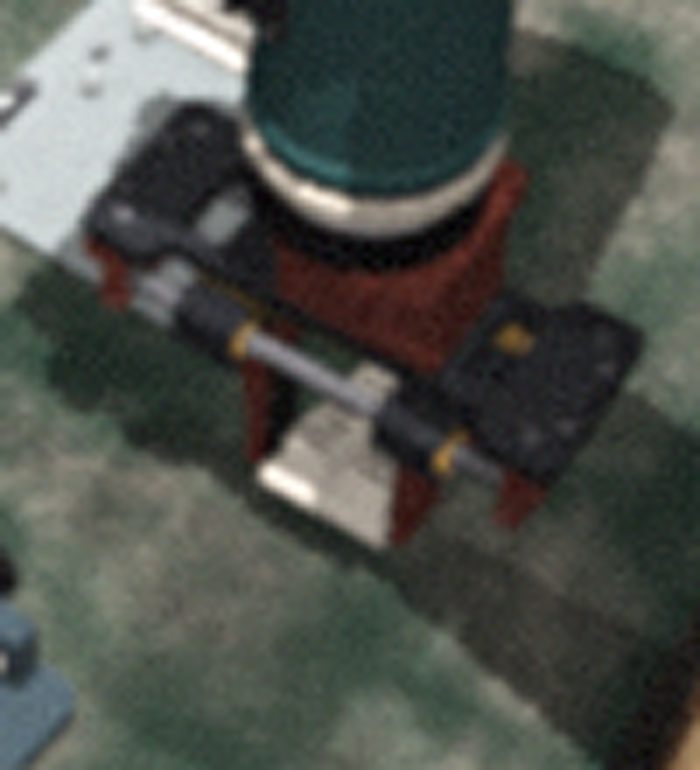

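```bash
python3 -m crank '[[0.5,0,-0.2,0,4.5],[1,0,-0.45,0,4.5],[1.5,0,-0.65,0,4.5],[2,0,-0.8,0,4.5],[2.5,0,-0.95,0,4.5],[3,0,-1.05,0,4.5],[3.4,0,-1.1,0,4.5],[3.7,0,-1.1,0,4.5],[3.9,0,-1.1,0,4.5],[3.9,0,-1.1,0,4.5]]' 3
python3 - <<'E'
from ang import *
c=manip.camera("scene");save(c,"s39.png",(190,280,220,310),8)
E
```

```text
time: 41.02
tool_pos: [0.4465, 0.1178, -0.0102]
tool_rot: [-0.512, -0.487, 0.513, -0.487]
contact_force: [0.7, 0.3, -1.2]
finger_gap: 0.569
```

View pics/s39.png

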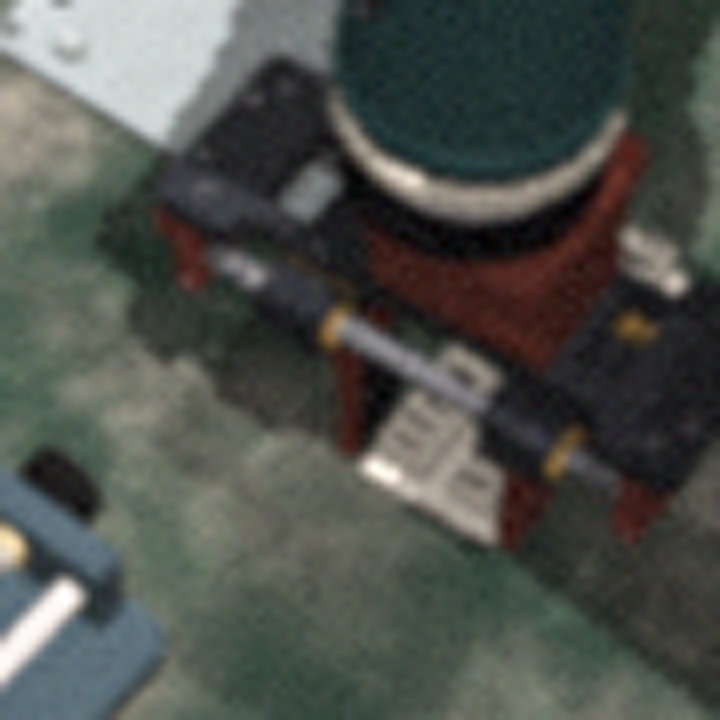

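Nearly flat and held at the fingertips. I lower to contact.

```bash
for i in 1 2 3; do python3 -m crank '[[0.15,0,0,0,4.5],[0.2,0,0,0,4.5],[0.2,0,0,0,4.5]]' 3 | grep -E "time|pos|force"; done
python3 - <<'E'
from ang import *
c=manip.camera("scene");save(c,"s40.png",(190,280,220,310),8)
E
```

```text
time: 41.32
tool_pos: [0.4468, 0.1179, -0.0117]
contact_force: [0.1, 0.3, 1.1]
time: 41.57
tool_pos: [0.4468, 0.1179, -0.0137]
contact_force: [-0.1, -0.1, 3.2]
time: 41.82
tool_pos: [0.4468, 0.1179, -0.0159]
contact_force: [-1.0, 0.7, 1.9]
```

View pics/s40.png

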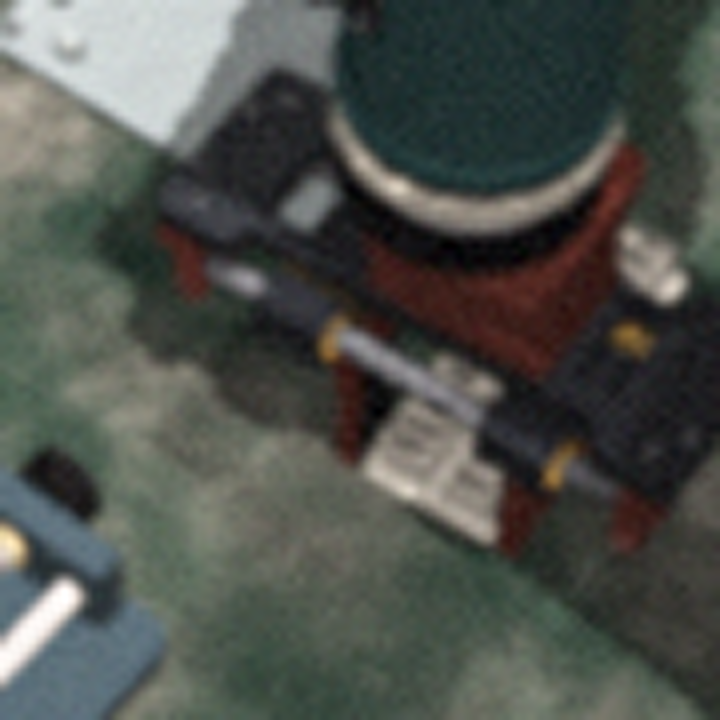

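It lies flat (3 N upward reaction). I release, retreat to −y and measure it in the top view.

```bash
python3 -m crank '[[0,0,0,0,5.5],[0,0,0,0,6],[0,0,0,0,6.5],[-2,0,0,0,7],[-5,0,0,0,7],[-8,0,3,0,7],[-8,0,7,0,7],[-8,0,11,0,7],[-8,0,15,0,7],[-8,0,19,0,7],[-8,0,23,0,7],[-8,0,26,0,7]]' 3
python3 - <<'E'
from ang import *
c=manip.camera("top");save(c,"t41.png",(190,310,180,310),6)
for d in manip.cut_out("strip_b",c):
    m=np.array(d["region"]).astype(np.uint8); cs,_=cv2.findContours(m,cv2.RETR_EXTERNAL,cv2.CHAIN_APPROX_NONE); k=max(cs,key=cv2.contourArea)[:,0,::-1]
    P=np.array([back(c,p,.022)[:2] for p in k],np.float32)
    print(round(d["conf"],2),cv2.minAreaRect(P*1000))
plan([.44,.07,-.008],-3)
c=manip.camera("scene");save(c,"s41.png",(140,270,200,350),5)
E
```

```text
time: 42.87
tool_pos: [0.4332, -0.1447, 0.0643]
tool_rot: [0.513, 0.487, -0.513, 0.487]
contact_force: [0.1, 0.2, 0.2]
finger_gap: 0.794
0.68 ((705.4430541992188, 159.93402099609375), (122.97596740722656, 49.55368423461914), 46.056617736816406)
0.63 ((443.64910888671875, 65.57193756103516), (119.87635040283203, 49.08107376098633), 87.39771270751953)
0.56 ((583.8659057617188, -93.082763671875), (50.67757797241211, 123.9111099243164), 84.79899597167969)
t 42.97 tcp [ 0.4344 -0.1462  0.0644] x [ 0. -0. -1.] y [ 0.998 -0.056  0.002] z [-0.056 -0.998  0.002] q6 -0.419 F [-0.5 -0.2 -0.3] gap cm 7.01
shift cm [  7.2   -0.66 -21.64] turn alternatives -0.003 3.138
```

View pics/t41.png

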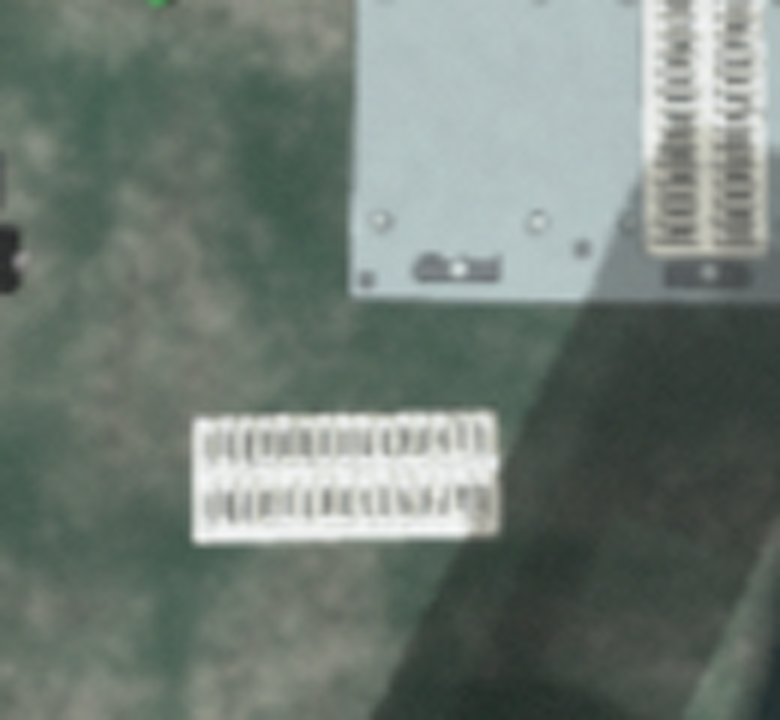

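View pics/s41.png

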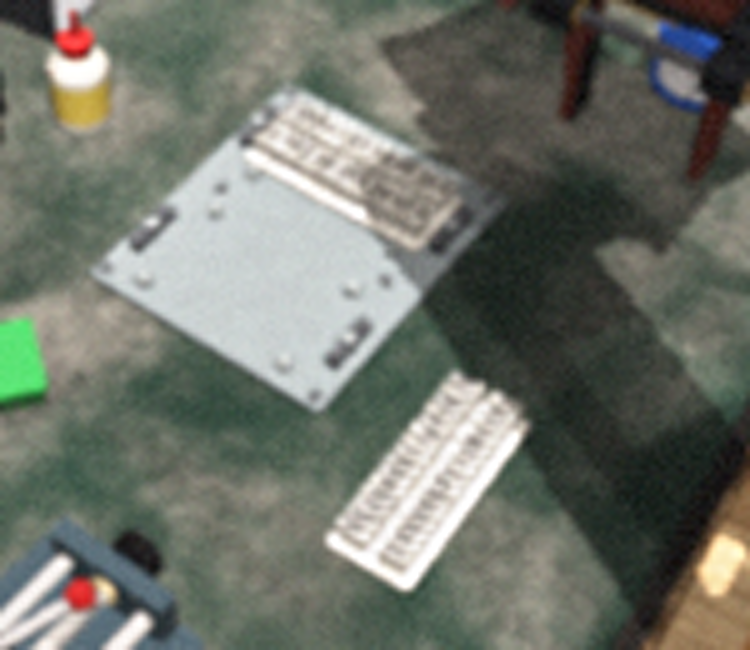

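```bash
python3 - <<'E'
from ang import *
c=manip.camera("top")
P=[back(c,(190+(v+.5)/6-.5,180+(u+.5)/6-.5),.022)[:2] for u,v in((193,417),(497,411),(498,535),(193,543))]
P=np.array(P);ctr=P.mean(0);d=(P[0]+P[3]-P[1]-P[2])/2;print(ctr,np.linalg.norm(d),np.degrees(np.arctan2(d[1],d[0])))
plan([ctr[0],ctr[1],-.0085],np.degrees(np.arctan2(d[1],d[0]))-90)
E
```

```text
[0.44299916 0.06681412] 0.12327642041710188 87.11259218044461
t 43.07 tcp [ 0.433  -0.1421  0.064 ] x [-0.  0. -1.] y [ 0.999 -0.054 -0.001] z [-0.054 -0.999 -0.001] q6 -0.416 F [0.4 1.3 0.3] gap cm 7.01
shift cm [  7.26  -0.12 -20.91] turn alternatives -0.003 3.138
```

```bash
python3 -m crank '[[0,0,-2,0,7],[0,0,-5,0,7],[0,0,-8.5,0,7],[0,0,-12,0,7],[0,0,-15.5,0,7],[0,-0.1,-18.5,0,7],[0,-0.1,-20.3,0,7],[1,-0.1,-20.9,0,7],[3,-0.1,-20.9,0,7],[5,-0.1,-20.9,0,7],[6.5,-0.1,-20.9,0,7],[7.2,-0.1,-20.9,0,7]]' 20
python3 -c "
from h import *
plan([.443,.0668,-.0085],-2.9)"
```

```text
time: 44.07
tool_pos: [0.4407, 0.0688, -0.0094]
tool_rot: [-0.511, -0.489, 0.513, -0.487]
contact_force: [-1.0, 0.6, 0.0]
finger_gap: 0.8
t 44.07 tcp [ 0.4407  0.0688 -0.0094] x [-0.  0. -1.] y [ 0.999 -0.048 -0.004] z [-0.048 -0.999 -0.   ] q6 0.047 F [-1.   0.6  0. ] gap cm 7.03
shift cm [-0.09  0.24  0.19] turn alternatives 0.002 -3.139
```

```bash
python3 -m crank '[[0,0.1,0.1,0,7],[0,0.1,0.1,0,4],[0,0.1,0.1,0,4],[0,0.1,0.1,0,4],[0,0.1,0.1,0,4],[0,0.1,0.1,0,4],[0,0.1,0.1,0,4]]' 20
python3 -c "
from h import *
plan([.5948,.009,.09],85.1)"
```

```text
time: 44.65
tool_pos: [0.4447, 0.066, -0.007]
tool_rot: [0.513, 0.487, -0.512, 0.487]
contact_force: [-0.7, 1.4, 6.9]
finger_gap: 0.568
t 44.65 tcp [ 0.4447  0.066  -0.007 ] x [ 0.  0. -1.] y [ 0.999 -0.051  0.001] z [-0.051 -0.999 -0.   ] q6 0.044 F [-0.7  1.4  6.9] gap cm 4.98
shift cm [-9.68 15.3   4.92] turn alternatives -1.537 1.605
```

```bash
python3 -m crank '[[-2,0,0,0,4],[-5,0,0,0,4],[-8,1,0.3,-0.12,4],[-9.5,2.5,0.8,-0.24,4],[-9.5,4.5,1.4,-0.36,4],[-9.5,6.5,2,-0.48,4],[-9.5,8.5,2.7,-0.6,4],[-9.5,10.5,3.4,-0.72,4],[-9.5,12.5,4,-0.84,4],[-9.5,14,4.5,-0.96,4],[-9.5,15,4.8,-1.08,4],[-9.5,15.3,4.92,-1.2,4]]' 20
python3 -m crank '[[0.5,0,0,-0.12,4],[1.5,0,0,-0.24,4],[2.5,0,0,-0.335,4],[3.5,0,0,-0.335,4],[4.5,0,0,-0.335,4],[4.8,0,0,-0.335,4],[4.8,0,0,-0.335,4]]' 20
python3 - <<'E'
from h import *
plan([.5948,.009,.001],85.1)
c=manip.camera("scene");save(c,"s42.png",(140,240,190,320),5.8)
a=np.radians(85.1-90);ex=np.array([np.cos(a),np.sin(a),0]); ey=np.array([-np.sin(a),np.cos(a),0]);s=manip.state();zb=s["tool_pos"][2]+.007
for sx,sy in((-1,1),(-1,-1),(1,1)):
  q=proj(c,np.array([s["tool_pos"][0],s["tool_pos"][1],zb])+sx*.062*ex+sy*.025*ey); print(sx,sy,((q[1]-190+.5)*5.8).round(),((q[0]-140+.5)*5.8).round())
E
```

```text
time: 45.65
tool_pos: [0.5964, 0.008, 0.0873]
tool_rot: [0.146, 0.691, -0.146, 0.692]
contact_force: [0.4, -0.2, -0.8]
finger_gap: 0.564
time: 46.23
tool_pos: [0.5933, 0.0091, 0.038]
tool_rot: [0.031, 0.707, -0.031, 0.706]
contact_force: [0.0, -1.0, -1.1]
finger_gap: 0.567
t 46.23 tcp [0.5933 0.0091 0.038 ] x [-0.  0. -1.] y [0.089 0.996 0.   ] z [ 0.996 -0.089 -0.002] q6 -1.583 F [ 0.  -1.  -1.1] gap cm 4.98
shift cm [3.7  0.   0.16] turn alternatives -0.003 3.138
-1 1 417.0 380.0
-1 -1 479.0 313.0
1 1 210.0 260.0
```

View pics/s42.png

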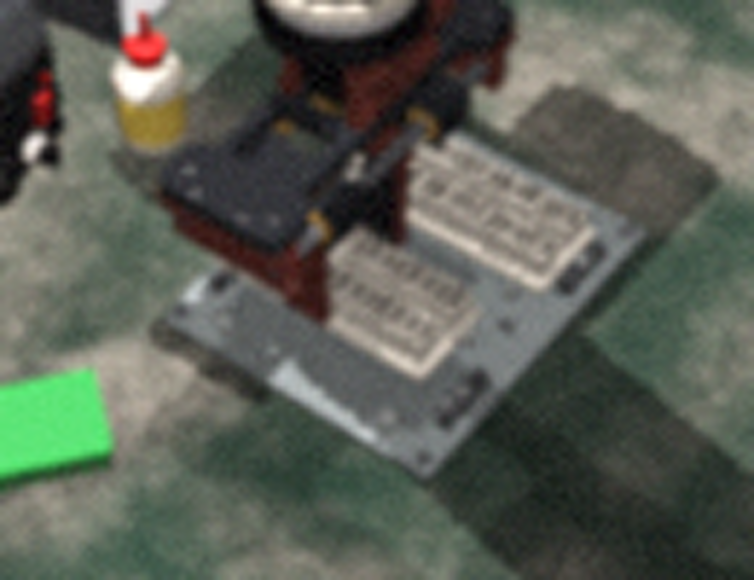

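Corner offset from prediction (+5, −2 px) matches the one before strip_a's good placement. I descend.

```bash
python3 -m crank '[[0.8,0,0.2,0,4],[1.6,0,0.25,0,4],[2.2,0,0.25,0,4],[2.7,0,0.25,0,4],[3,0,0.25,0,4],[3.2,0,0.25,0,4],[3.2,0,0.25,0,4]]' 20
for i in 1 2; do python3 -m crank '[[0.15,0,0,0,4],[0.2,0,0,0,4],[0.2,0,0,0,4]]' 20 | grep -E "time|pos|force"; done
python3 - <<'E'
from h import *
plan([.5948,.009,.001],85.1)
c=manip.camera("scene");save(c,"s43.png",(140,240,190,320),5.8)
E
```

```text
time: 46.87
tool_pos: [0.5964, 0.0089, 0.0066]
tool_rot: [0.031, 0.707, -0.031, 0.706]
contact_force: [0.6, -0.2, -0.9]
finger_gap: 0.568
time: 47.12
tool_pos: [0.5969, 0.0088, 0.0053]
contact_force: [-0.1, 0.7, -1.3]
time: 47.37
tool_pos: [0.5968, 0.0088, 0.0031]
contact_force: [-0.4, -0.1, -1.5]
t 47.37 tcp [0.5968 0.0088 0.0031] x [-0.  0. -1.] y [0.087 0.996 0.   ] z [ 0.996 -0.087 -0.   ] q6 -1.585 F [-0.4 -0.1 -1.5] gap cm 4.98
shift cm [ 0.21 -0.   -0.2 ] turn alternatives -0.001 3.14
```

View pics/s43.png

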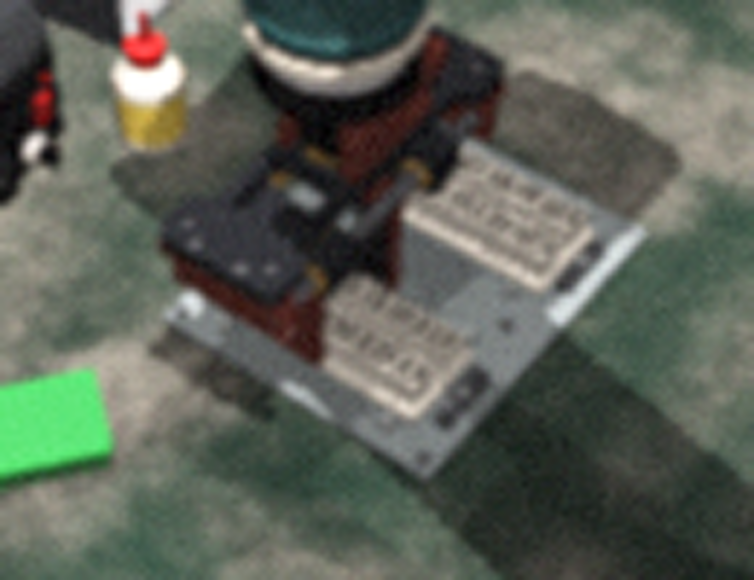

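```bash
for i in 1 2 3; do python3 -m crank '[[0.1,0,-0.05,0,4],[0.1,0,-0.05,0,4]]' 20 | grep -E "time|pos|force"; done
```

```text
time: 47.58
tool_pos: [0.5961, 0.0089, 0.002]
contact_force: [-0.4, 0.1, -0.5]
time: 47.75
tool_pos: [0.5958, 0.0089, 0.0011]
contact_force: [-0.3, -0.6, -1.0]
time: 47.92
tool_pos: [0.5958, 0.0089, 0.001]
contact_force: [-0.0, -0.5, 6.2]
```

Contact came at the expected height (strip on the plate). Release, retreat, and check.

```bash
python3 -m crank '[[0,0,0,0,6.5],[0,0,0,0,6.5],[0,0,0,0,6.5],[0,0,0,0,6.5],[-1,0,0,0,6.5],[-4,0,0,0,6.5],[-8,0,0,0,6.5],[-11,0,0,0,6.5],[-12,-2,-2,0,7],[-12,-5,-5,0,7],[-12,-8,-8,0,7],[-12,-11,-11,0,7]]' 20
python3 -m crank '[[0,-3,-2,0,7],[0,-6,-4,0,7],[0,-9,-5,0,7],[0,-12,-5,0,7],[0,-12,-5,0,7]]' 20
python3 - <<'E'
from ang import *
c=manip.camera("top");save(c,"t44.png",(165,260,210,340),6)
for l in("strip_a","alcohol_bottle","solder_reel","flux_bottle"):
  for d in manip.spot_point(l,c): print(l,round(d["conf"],2),back(c,d["at"],.008 if "strip" in l else 0).round(3))
c=manip.camera("scene");save(c,"s44.png",(130,250,190,320),5.8)
save(c,"s44w.png")
E
```

```text
time: 48.92
tool_pos: [0.4771, -0.0903, 0.1212]
tool_rot: [0.03, 0.706, -0.03, 0.707]
contact_force: [0.3, -0.9, 0.0]
finger_gap: 0.802
time: 49.33
tool_pos: [0.418, -0.2098, 0.1214]
tool_rot: [0.031, 0.705, -0.033, 0.707]
contact_force: [-0.8, 0.2, -0.1]
finger_gap: 0.801
strip_a 0.97 [0.597 0.005 0.008]
strip_a 0.93 [0.707 0.155 0.008]
strip_a 0.74 [ 0.585 -0.085  0.008]
alcohol_bottle 0.91 [0.436 0.318 0.   ]
flux_bottle 0.67 [ 0.757 -0.058  0.   ]
```

View pics/t44.png

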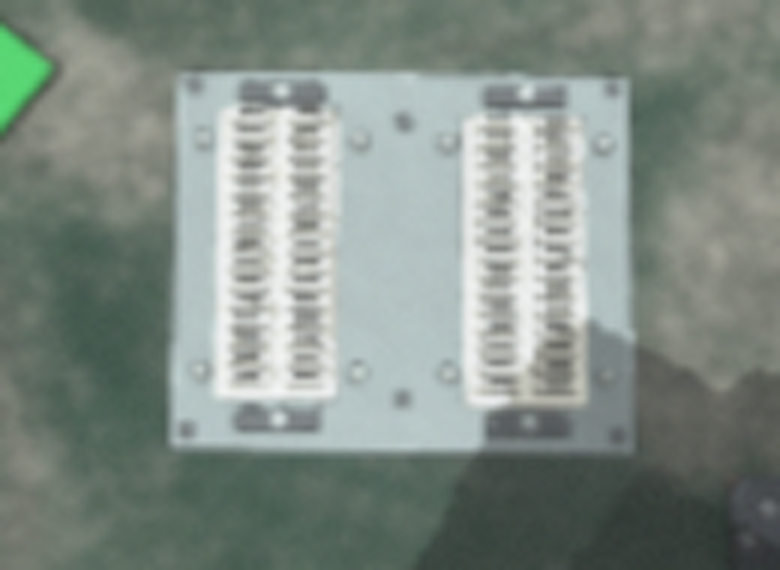

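View pics/s44.png

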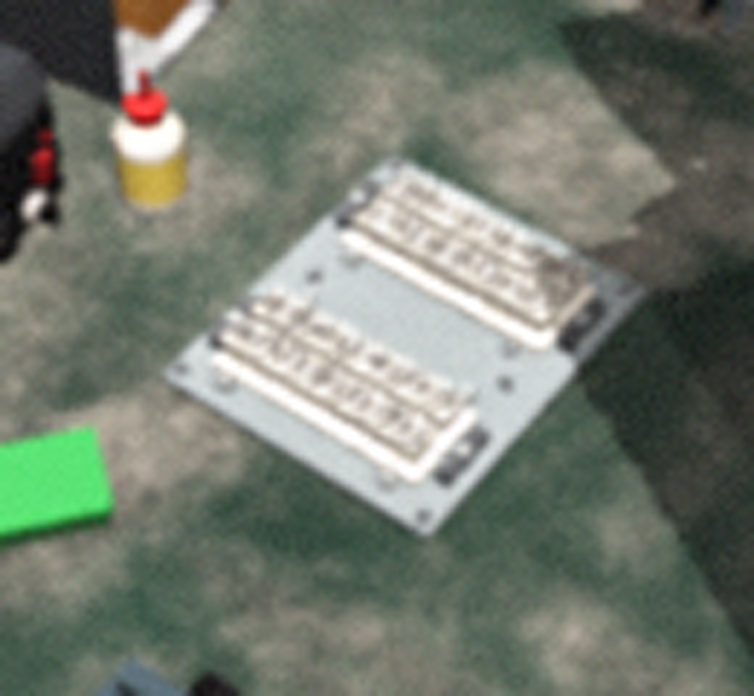

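View pics/s44w.png

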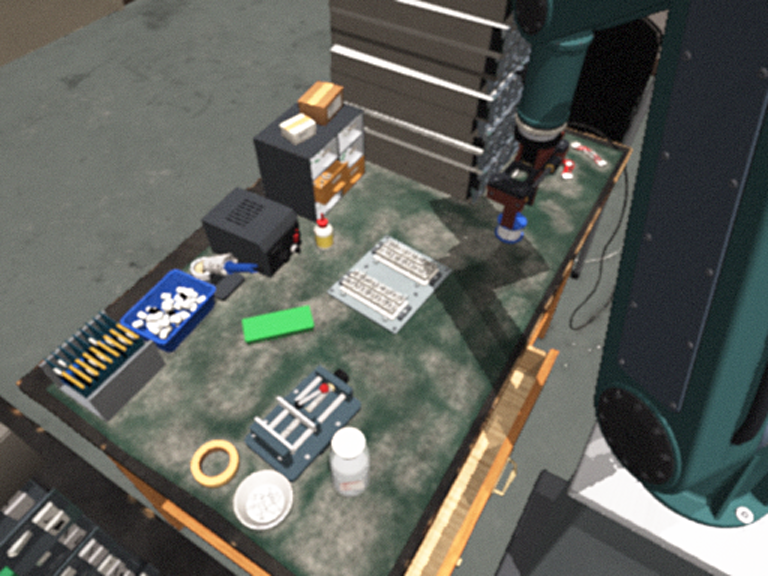

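Both strips sit terminals up between pins and stops in the top view (crop cols 216–340 and 465–587), and look level in the scene view. The bottles and the reel are where they started and the robot touches nothing, so I hand the job in.

```bash
python3 -c "
from cell import manip
s=manip.state();print(s['time'],s['contact_force']);print(manip.finish_job())"
```

```text
49.6333 [-0.40848935 -0.68409745  0.4502593 ]
the job is handed in; nothing more can be done
None
```

Both strips are lying flat in the jig with their terminals up: strip_a in bay_right and strip_b in bay_left. I handed the job in at 49.6 s of the 72 s allowed.

**How it went**
- **strip_a:** The first two grips closed on nothing because the fingertips sit about 18 mm higher than the stated geometry gives. After feeling downward to find the real height, I gripped it and placed it.
- **strip_b:** I turned it over while gripped, pivoting it in a light grip with its foot on the desk. The first lay-down brought the terminals up, but the strip sat too high in the pads to go flat. So I raised it upright again, using the jig's front edge as a foot stop. I let it stand free, regripped it by its top and laid it flat on the desk. I then carried it to the jig level.

**Last checks**
- **Seating:** Each strip met the plate about 8 mm above its grip height on the desk, as it should on the plate's top. Both pictures show them between the pins and stops, and level.
- **Off-centre:** strip_a lies very close to the stop nearest the robot, and strip_b is roughly centred. Neither seems to ride on a stop.
- **Bystanders:** The networks put both bottles within about 6 mm of their first readings, which is their usual scatter. They did not report the solder reel in the last top picture, but the scene picture shows it standing where it was.
- **Forces:** The highest reading I saw was about 7 N. I read force only at the end of each move, so higher peaks in between are possible. At handover the force readings were within noise and the robot was clear of everything.

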